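# Lock the lid of a snack dish and show it to the check-in camera

## Robot

A 6-joint arm with a two-finger parallel gripper is mounted at the origin on the work surface. World frame = base frame: x ahead of the robot, y to its left, z up, the work surface at z = 0. Lengths are in m, angles in rad, forces in N, time in s.
With the tool pointing down it reaches from about 0.4 to 0.925 m from the base axis. Payload 3.4 kg.
Tool frame: the origin (TCP) lies midway between the tips of the shut fingers; the grasp point (between the pads) lies 19 mm behind it; z points along the fingers, y is the direction in which the jaws open and shut (so a half turn about z gives the same grasp; the last joint's range is limited). The gripper opens to 85 mm and grips with 20 to 120 N. Pads are 22 mm wide; open, the fingers measure 114 mm over their backs; the gripper's body (76 mm by 85 mm) begins 54 mm behind the grasp point. The pads swing forward as they close: fully open they stand 13 mm farther back than shut.
Start: joints at [-1.22, 0.307, 1.506, -0, 1.328, -0.073], TCP at [0.237, -0.524, 0.231] pointing down, gripper open.
Joint ranges: [-3.12, 3.12], [-1.05, 2.28], [0.14, 2.33], [-1.42, 4.57], [0.1, 2.73], [-2.68, 2.68]. Speed limits (rad/s): [2.57, 2.57, 3.14, 3.14, 3.14, 3.14].

## Interface

Orientations are given as a rotation vector (axis times angle).
In Python, from plant import * gives the robot as it stands.
- The arm moves only by the shell command python3 -m handwheel 'ROWS' [FORCE]. ROWS is JSON, a list of rows, each an object of numbers: "gripper": the opening, from 0 (shut) to 1 (fully open); "dx", "dy", "dz": the shift along the tool's x, y, z each as a share of 0.075 m, from -1 to 1; "yaw": the turn about the tool's z as a share of 0.5 rad, from -1 to 1. In form: [{"gripper": .., "dx": .., "dy": .., "dz": .., "yaw": ..}, ...]. A call has exactly 10 rows; each row shifts and turns the pose as measured when the row begins, along the tool's axes as they then stand; what a row does not reach is not made up. A row lasts 1/12 s, in which the tool goes at most 41.7 mm and 7.16 degrees, less where a joint would pass 70% of its speed; a pose out of reach is approached as far as the arm can. A call with a number of a shift or a turn outside -1 to 1 is refused whole. A call with a gripper value outside its range is refused whole. The fingers move at their own pace and stop on an object; FORCE is the grip in N (left out, the last holds). Time passes only in rows, so rows that do not move let the fingers close, or fill a call up. It gives the time, the measured TCP pose, the force and the opening at its end, in the units of the state.
- read_state(): the state, without advancing time (a new reading comes with each control period).
- capture(name): name is "scene" or "top" or "wrist"; returns a dict with "img" (400x640x3 uint8, red, green, blue), "intrinsics" (3x3 intrinsics, pixels), "extrinsics" (4x4, takes a point from camera to world coordinates). Camera axes: x right, y down, z forward; pixel columns grow to the right and rows downward; lengths in m; the calibration is good to about 2 mm. A picture is of the moment at which its call begins. There is no depth.
- job_done(): hands the job in, once; it reports no verdict.
Trained networks look in a picture, given as the dict that the camera call returned (one of the last four; its "shot" number tells which), for a name from the list of things; names that differ only in an ending like _2 or _b are one class to them, and where a whole thing is asked for, a point or a joint stands for the part that bears it (a point fixed in the world has none). Each returns a list of dicts, best first, with "p" (0 to 1); they miss things now and then, are a little off and sometimes report something else, mostly with a low value. They report only what shows in the picture. A call takes as long as a camera call.
- trace(picture, thing): "pixels" (400x640 bool, what is visible of it) and "box" ([left, top, right, bottom] in pixels, round what is visible of it).
- tip_of(picture, thing): "position" ([row, column] in pixels: a listed point, or the origin of a listed thing).
The state is a dict: "clock": time; "q": joint angles; "qd": joint speeds; "tau": joint torques, N m; "tcp_pos": TCP position; "orientation": TCP orientation; "contact_force": force on the tool from outside, world axes, zero at the start; "ft_torque": the same for the moment, N m; "opening": finger opening in m.
Only numpy, scipy, OpenCV 4.12 (cv2) and the standard library are available. Lean on these libraries where they do the work, as an engineer would, in place of code of your own. Each camera call takes 0.05 s, during which the arm holds its last target.

## Task

Close the snack dish in the cradle with its lid: feel for the slots of its collar, which may sit a little askew, let the lugs drop in, press down against the seal and turn clockwise a quarter turn to the stop. Carry the closed dish by its lid to the viewing station and hold it still and level for two seconds above the window, without touching the station, centred between the two yellow pointers at their height, green sides facing them. Then put it back fully down in its cradle, still locked, and let go; leave the other things on the table alone.

Things in the scene. Friction and masses are not known exactly. Their poses are not given: they have to be found in the camera images.
- dish: Low square snack dish, white, 128 x 128 mm, 36 mm tall, about 0.35 kg with collar and seal (varies). Origin: centre of its underside; z up. Green patches mark its +y and -y sides. In its top sits a blue collar, 6 mm thick, top 36 mm up, with an eight-sided mouth 64 mm across and two opposite bayonet slots, 22 mm wide, reaching 47 mm from the axis.
- dish_mid (a point): Point on the dish's axis 22 mm above its underside, at the height of the green side patches: the point to bring to view_mark.
- dish_mouth (a point): Centre of the mouth, on the dish's axis 36 mm up. The collar was left turned by an unknown angle, up to 15 degrees either way, which is not reported: at 0 its slots face the dish's +y and -y sides and its orange lock marks +x and -x. It stays as it is. Stops let the lid turn in it only clockwise seen from above, from the slots to the orange marks: 90 degrees, no further.
- seal (a joint): Black seal ring around the dish's mouth (46 to 55 mm from the axis, top 42 mm above the dish's underside), pressed down in m: 0 free, 0.0045 fully down. It pushes back with 3 N at once, 6.6 N at 3 mm, 8.4 N fully down. Only when pressed more than 3 mm (push about 10 N) do the lugs clear the collar so that the lid can turn; afterwards it holds them up against the collar.
- lid: Round lid 110 mm across, about 0.13 kg (varies), blue on a clear disc, standing grip up. Origin: underside centre of its plug (60 mm across, 14 mm high); z up. Two orange lugs at the plug's foot along +x and -x, 16 mm wide, 5 mm thick, reaching 44 mm from the axis. Disc from z = 14 to 22 mm. White bar grip along x above the lugs, 64 mm long, 16 mm wide, z = 22 to 56 mm; orange patches on the disc at its ends.
- lid_grip (a point): Where to grip the bar: on the lid's axis, 44 mm above the lid's origin, 12 mm below the bar's top. In the dish's frame the lid's origin is at z = 36 mm while the lugs lie on the collar, 28 mm when they are in the slots and the disc rests on the free seal, 23.5 mm fully pressed, 25 mm locked.
- cradle: Fixed grey cradle, 164 x 164 mm, in which the dish stands square, 2 mm loose on each side, so that it cannot turn. Origin: centre of its underside on the table; the dish stands 8 mm above that, the rims reach 20 mm. The dish lifts straight up out of it.
- station: Fixed viewing station: grey box 190 mm (x) by 266 mm (y), 50 mm tall, with a round camera window on top that looks up. Two aluminium posts at y = +124 and -124 mm, 195 mm tall, each carry a yellow pointer at 180 mm height; the tips point at each other and stand 200 mm apart. Origin: centre of the underside.
- view_mark (a point): The marked viewing point, midway between the tips of the two yellow pointers, 180 mm above the table.
- mug: Bystander, to be left alone: white ceramic mug, 80 mm across, 92 mm tall. Origin: centre of its underside.
- plate: Bystander, to be left alone: blue ceramic plate, 170 mm across, 22 mm tall. Origin: centre of its underside.
- jar: Bystander, to be left alone: amber jar with a red cap, 72 mm across, 100 mm tall. Origin: centre of its underside.
- spoon: Bystander, to be left alone: steel spoon, 170 mm long. Origin: about the middle of its length, on the underside.

How it is judged:
By the outcome, as a careful person would: the job done as asked, in the order asked, and still so for the second after the job is handed in, with the robot touching nothing.
It also fails if it takes over 72 s, if anything falls off the work surface, if the arm or the gripper's body presses on something with over 40 N, if the wrist force passes 120 N, or if a joint passes its speed limit or range.

## Working session

There is one attempt and no reset: what is moved stays moved. The work goes in short steps, Python scripts to look and compute and a shell command to move; the robot and the scene stay as the last step left them, time stands still between calls to the robot, and variables do not carry over. Pictures are saved under pics/ and viewed, and the job is handed in when it is done.

```bash
ls; mkdir -p pics
cat > h.py <<'E'
from plant import *
import numpy as np, cv2
from scipy.spatial.transform import Rotation as R
def save(c,n): cv2.imwrite('pics/'+n+'.png',c['img'][:,:,::-1])
def ray(c,rc,z):
    K=np.array(c['intrinsics']);T=np.array(c['extrinsics'])
    d=T[:3,:3]@np.linalg.solve(K,[rc[1],rc[0],1.]);o=T[:3,3]
    return o+d*(z-o[2])/d[2]
def proj(c,p):
    K=np.array(c['intrinsics']);T=np.array(c['extrinsics'])
    q=K@(T[:3,:3].T@(np.array(p)-T[:3,3]));return q[1]/q[2],q[0]/q[2]
E
python3 - <<'E'
from h import *
s=read_state();print(s)
for n in ['scene','top','wrist']:
    c=capture(n);save(c,n+'0')
    print(n,np.round(c['extrinsics'],3).tolist(),np.round(c['intrinsics'],1).tolist())
    for t in ['dish_mouth','dish_mid','lid','lid_grip','view_mark','station','cradle']:
        r=tip_of(c,t);print(t,[(np.round(x['position'],1).tolist(),round(x['p'],2)) for x in r[:2]])
E
```

```text
pics
{'clock': 0.0, 'q': array([-1.21950280e+00,  3.07533879e-01,  1.50764392e+00, -1.57728905e-05,
        1.32838945e+00, -7.34837349e-02]), 'qd': array([ 6.10891228e-05, -1.65737842e-04,  2.45285818e-03, -8.44567209e-05,
        3.39705674e-04, -7.29450462e-04]), 'tau': array([ 1.87465150e-03, -4.57546699e+01, -2.51919419e+01,  3.39330436e-04,
        1.30670343e-02,  8.04423536e-06]), 'tcp_pos': array([ 0.23671432, -0.52326901,  0.23041455]), 'orientation': array([-3.06909082e+00, -6.61827514e-01,  4.52987242e-04]), 'contact_force': array([-0.55127738, -0.05737199, -0.24152845]), 'ft_torque': array([-0.02934511,  0.02028451, -0.05802082]), 'opening': 0.08548658048247104}
scene [[-0.309, 0.575, -0.757, 1.213], [0.951, 0.171, -0.259, 0.238], [-0.02, -0.8, -0.599, 0.606], [0.0, 0.0, 0.0, 1.0]] [[363.6, 0.0, 315.1], [0.0, 363.6, 196.9], [0.0, 0.0, 1.0]]
dish_mouth [([189.0, 208.1], 0.62)]
dish_mid [([193.0, 208.3], 0.89), ([204.1, 216.2], 0.22)]
lid [([218.3, 326.0], 0.56), ([237.8, 439.4], 0.29)]
lid_grip [([205.3, 319.7], 0.91)]
view_mark [([188.3, 210.4], 0.59)]
station [([239.9, 437.8], 0.84)]
cradle [([204.4, 213.9], 0.62), ([204.0, 320.7], 0.32)]
top [[0.016, -0.997, 0.075, 0.498], [-1.0, -0.016, 0.001, 0.007], [0.001, -0.075, -0.997, 1.35], [0.0, 0.0, 0.0, 1.0]] [[497.6, 0.0, 319.0], [0.0, 497.6, 205.6], [0.0, 0.0, 1.0]]
dish_mouth [([221.1, 432.4], 0.62)]
dish_mid [([225.0, 432.4], 0.98)]
lid [([229.9, 315.2], 0.83)]
lid_grip [([226.9, 314.4], 0.68)]
view_mark [([225.2, 188.5], 0.91)]
station [([228.5, 204.8], 0.59)]
cradle []
wrist [[0.412, -0.866, -0.284, 0.308], [-0.911, -0.391, -0.129, -0.492], [0.0, 0.311, -0.95, 0.374], [0.0, 0.0, 0.0, 1.0]] [[322.3, 0.0, 320.9], [0.0, 322.3, 193.8], [0.0, 0.0, 1.0]]
dish_mouth []
dish_mid []
lid []
lid_grip []
view_mark []
station []
cradle []
```

View pics/top0.png

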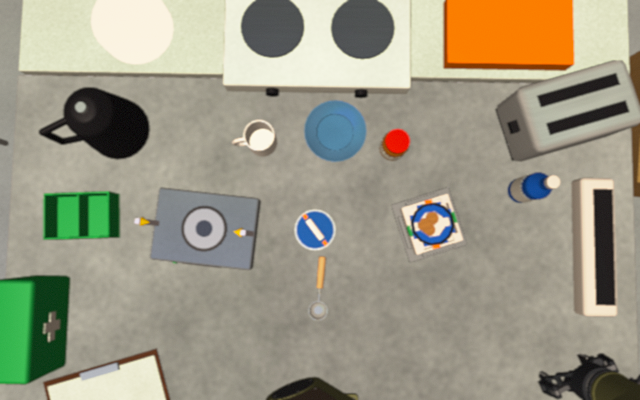

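View pics/scene0.png

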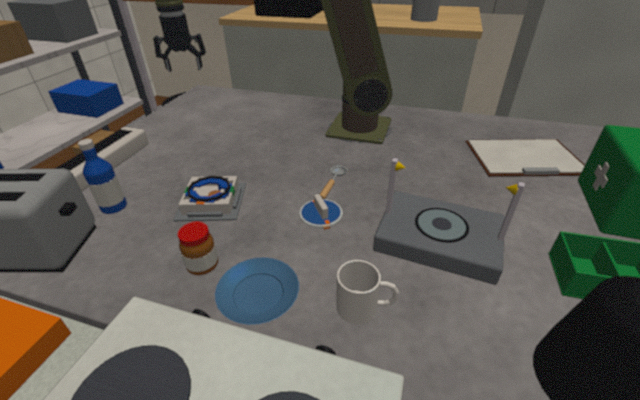

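The top view shows the dish at about (225,432), the lid at (230,315) and the station at (228,205), with pointers at (221,140) and (233,240). I'll enlarge these.

Run:
```python
from h import *
c=capture('top')
i=c['img'][:,:,::-1]
a=cv2.resize(i[185:265,390:475],None,fx=4.7,fy=4.7,interpolation=cv2.INTER_CUBIC)
b=cv2.resize(i[185:265,270:355],None,fx=4.7,fy=4.7,interpolation=cv2.INTER_CUBIC)
cv2.imwrite('pics/zoom.png',np.hstack([a,b]))
for t in ['dish','lid','cradle','station','seal']:
    for r in trace(c,t)[:2]:
        m=r['pixels'].astype(np.uint8)
        cn=max(cv2.findContours(m,0,2)[0],key=cv2.contourArea)
        print(t,round(r['p'],2),r['box'],cv2.minAreaRect(cn),cv2.moments(m,True)['m10']/m.sum(),cv2.moments(m,True)['m01']/m.sum())
hsv=cv2.cvtColor(c['img'],cv2.COLOR_RGB2HSV)
def comps(lo,hi,box,name):
    m=cv2.inRange(hsv,np.array(lo),np.array(hi));k=np.zeros_like(m);k[box[1]:box[3],box[0]:box[2]]=1;m*=k
    n,l,s,ce=cv2.connectedComponentsWithStats(m)
    for j in range(1,n):
        if s[j,4]>3: print(name,s[j].tolist(),ce[j].round(2))
comps((5,120,120),(20,255,255),(290,205,345,255),'lid orange')
comps((5,120,120),(20,255,255),(390,180,475,270),'dish orange')
comps((40,80,60),(85,255,255),(390,180,475,270),'green')
comps((20,120,120),(35,255,255),(120,180,280,280),'yellow')
print('view',ray(c,(225.2,188.5),.18),'dish mouth',ray(c,(221.1,432.4),.044),'dishmid',ray(c,(225,432.4),.03),'lid',ray(c,(229.9,315.2),0),'grip',ray(c,(226.9,314.4),.044))
```

```text
dish 0.68 [399.4, 195.5, 462.0, 255.1] ((431.18072509765625, 224.002197265625), (48.87840270996094, 50.40228271484375), 72.25532531738281) 431.3705096073517 224.08354218880535
lid 0.83 [293.2, 206.5, 336.3, 250.5] ((314.5, 229.0), (40.0, 41.0), 90.0) 314.9815361890694 229.6440177252585
cradle 0.9 [391.0, 185.4, 468.2, 264.7] ((429.300048828125, 224.39999389648438), (62.2968635559082, 61.664405822753906), 71.56504821777344) 425.7430981595092 225.36963190184048
station 0.71 [131.8, 189.1, 260.3, 270.8] ((195.93295288085938, 227.60366821289062), (123.02073669433594, 73.21610260009766), 6.34019136428833) 204.6559153998678 228.33113020489094
seal 0.81 [407.0, 202.0, 454.0, 246.2] ((433.0000305175781, 223.5), (41.719295501708984, 41.719295501708984), 45.0) 431.89208633093523 225.37410071942446
lid orange [303, 215, 4, 4, 14] [304.71 216.36]
lid orange [323, 241, 4, 4, 14] [324.5 242.5]
dish orange [425, 199, 8, 6, 33] [428.15 201.64]
dish orange [418, 213, 20, 22, 276] [428.41 223.23]
dish orange [432, 244, 8, 5, 34] [435.59 245.79]
green [451, 212, 6, 10, 38] [453.45 216.92]
green [407, 226, 7, 10, 43] [409.49 230.81]
yellow [140, 217, 10, 9, 54] [143.39 221.35]
yellow [234, 228, 8, 9, 35] [237.74 231.77]
view [0.53397853 0.31378084 0.18      ] dish mouth [ 0.55951417 -0.29027077  0.044     ] dishmid [ 0.54982827 -0.29345456  0.03      ] lid [0.53249122 0.0172921  0.        ] grip [0.53918397 0.01919269 0.044     ]
```

View pics/zoom.png

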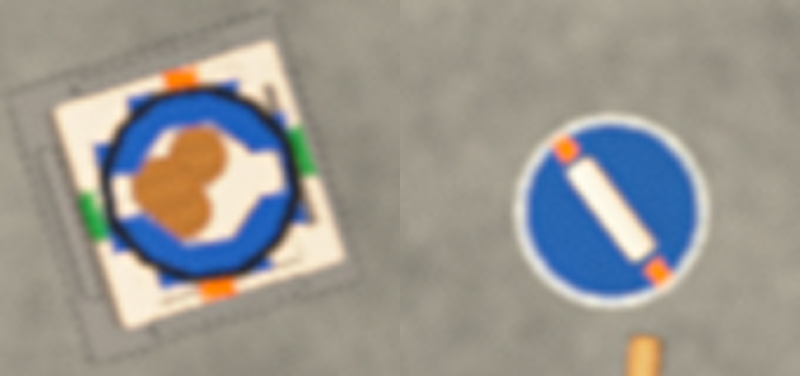

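The zooms show the dish's collar slots at roughly 6–8° from the green sides, and the lid's bar at about 37° world yaw. I'll stop over the dish for a closer wrist picture on the way to the lid.

```bash
python3 -m handwheel '[{"gripper":1,"dx":0.4,"dy":-0.1,"dz":0,"yaw":0},{"gripper":1,"dx":0.5,"dy":-0.13,"dz":0,"yaw":0},{"gripper":1,"dx":0.5,"dy":-0.13,"dz":0,"yaw":0},{"gripper":1,"dx":0.5,"dy":-0.13,"dz":0,"yaw":0},{"gripper":1,"dx":0.5,"dy":-0.13,"dz":0,"yaw":0},{"gripper":1,"dx":0.5,"dy":-0.13,"dz":0,"yaw":0},{"gripper":1,"dx":0.5,"dy":-0.13,"dz":0,"yaw":0},{"gripper":1,"dx":0.4,"dy":-0.13,"dz":0,"yaw":0},{"gripper":1,"dx":0.2,"dy":0,"dz":0,"yaw":0},{"gripper":1,"dx":0,"dy":0,"dz":0,"yaw":0}]'
python3 - <<'E'
from h import *
c=capture('wrist');save(c,'w1')
s=read_state();print(s['tcp_pos'],s['orientation'],s['q'])
E
```

```text
clock: 2.33
tcp_pos: [0.4894, -0.3272, 0.2306]
orientation: [3.069, 0.649, 0.002]
contact_force: [-0.3, -0.7, 1.2]
opening: 0.0854
[ 0.48803751 -0.32743163  0.2305106 ] [3.06979883e+00 6.49036631e-01 3.11619771e-04] [-0.66129493  0.32347822  1.48300544 -0.00245447  1.33197697  0.4933623 ]
```

View pics/w1.png

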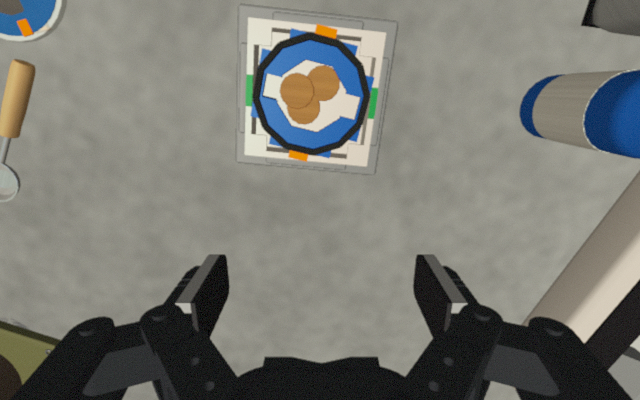

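The wrist picture shows the dish at (93,312), orange marks at (32,327) and (156,298), and slots left and right.

Run:
```python
from h import *
c=capture('wrist')
hsv=cv2.cvtColor(c['img'],cv2.COLOR_RGB2HSV)
def comps(lo,hi,box):
    m=cv2.inRange(hsv,np.array(lo),np.array(hi));k=np.zeros_like(m);k[box[1]:box[3],box[0]:box[2]]=1;m*=k
    n,l,s,ce=cv2.connectedComponentsWithStats(m)
    return [(s[j].tolist(),ce[j]) for j in range(1,n) if s[j,4]>15]
B=(235,0,400,180)
for nm,lo,hi,z in [('orange',(8,200,180),(20,255,255),.044),('green',(40,80,60),(85,255,255),.03)]:
    for s,ce in comps(lo,hi,B): print(nm,s,ce.round(1),ray(c,ce[::-1],z).round(4))
# seal
blk=cv2.inRange(c['img'],np.array([0,0,0]),np.array([45,45,45]));k=np.zeros_like(blk);k[20:170,245:380]=1;blk*=k
n,l,s,ce=cv2.connectedComponentsWithStats(blk);j=1+np.argmax(s[1:,4])
cn=max(cv2.findContours((l==j).astype(np.uint8),0,2)[0],key=cv2.contourArea)
P=np.array([ray(c,(p[0][1],p[0][0]),.050)[:2] for p in cn],np.float32)
print('seal',cv2.fitEllipse(P), s[j])
# white dish
w=trace(c,'dish')
m=w[0]['pixels'].astype(np.uint8);cn=max(cv2.findContours(m,0,2)[0],key=cv2.contourArea)
P=np.array([ray(c,(p[0][1],p[0][0]),.044)[:2] for p in cn],np.float32)
print('dish',w[0]['p'],cv2.minAreaRect(P))
i=cv2.resize(c['img'][0:180,230:405,::-1],None,fx=4.3,fy=3.3*1.3,interpolation=cv2.INTER_CUBIC)
i=i[:600];cv2.imwrite('pics/z2.png',cv2.resize(i,None,fx=.79,fy=.79))
# rectified top view at z=.042 about centre
```

```text
orange [316, 23, 21, 14, 174] [326.2  29.4] [ 0.6089 -0.2806  0.044 ]
orange [290, 149, 18, 10, 117] [298.1 153.5] [ 0.4919 -0.3013  0.044 ]
green [246, 73, 8, 32, 216] [249.2  88.5] [ 0.5304 -0.2307  0.03  ]
green [368, 86, 11, 31, 199] [373.  100.9] [ 0.5701 -0.3507  0.03  ]
seal ((0.5505326986312866, -0.29100877046585083), (0.10696164518594742, 0.107669398188591), 11.127059936523438) [ 254   31  116  122 1486]
dish 0.94 ((0.550053596496582, -0.2908817529678345), (0.12920089066028595, 0.12869106233119965), 18.28645896911621)
```

View pics/z2.png

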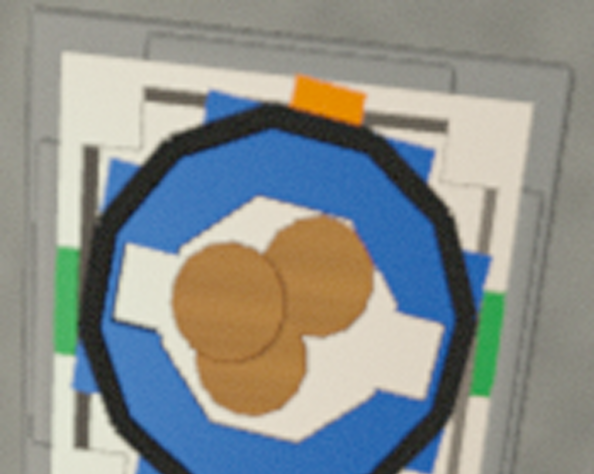

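```bash
python3 - <<'E'
from h import *
c=capture('wrist')
a=ray(c,(82.9,265.8),.044);b=ray(c,(106.5,358.5),.044);print(a,b,(a+b)/2,np.degrees(np.arctan2(*(a-b)[1::-1])))
c=capture('top')
a=ray(c,(216.36,304.71),.022);b=ray(c,(242.5,324.5),.022);print(a,b,(a+b)/2,np.degrees(np.arctan2(*(a-b)[1::-1])))
E
python3 -m handwheel '[{"gripper":1,"dx":0.27,"dy":-0.44,"dz":0,"yaw":0},{"gripper":1,"dx":0.27,"dy":-0.44,"dz":0,"yaw":0},{"gripper":1,"dx":0.27,"dy":-0.44,"dz":0,"yaw":0},{"gripper":1,"dx":0.27,"dy":-0.44,"dz":0,"yaw":0},{"gripper":1,"dx":0.27,"dy":-0.44,"dz":0,"yaw":0},{"gripper":1,"dx":0.27,"dy":-0.44,"dz":0,"yaw":0},{"gripper":1,"dx":0.27,"dy":-0.44,"dz":0,"yaw":0},{"gripper":1,"dx":0.27,"dy":-0.44,"dz":0,"yaw":0},{"gripper":1,"dx":0.27,"dy":-0.44,"dz":0,"yaw":-0.22},{"gripper":1,"dx":0,"dy":0,"dz":0,"yaw":-0.22}]'
python3 - <<'E'
from h import *
c=capture('wrist');save(c,'w2')
s=read_state();print(s['tcp_pos'],s['orientation'],s['q'])
print(tip_of(c,'lid')[:2],tip_of(c,'lid_grip')[:2])
hsv=cv2.cvtColor(c['img'],cv2.COLOR_RGB2HSV)
m=cv2.inRange(hsv,np.array((8,150,150)),np.array((20,255,255)))
n,l,st,ce=cv2.connectedComponentsWithStats(m)
for j in range(1,n):
    if st[j,4]>15: print(st[j],ce[j],ray(c,ce[j][::-1],.022))
E
```

```text
[ 0.54049364 -0.24832502  0.044     ] [ 0.55657363 -0.33971703  0.044     ] [ 0.54853364 -0.29402102  0.044     ] 99.97878392374082
[0.56759066 0.04575692 0.022     ] [ 0.49884429 -0.00818442  0.022     ] [0.53321747 0.01878625 0.022     ] 38.1192438558159
clock: 3.42
tcp_pos: [0.5326, 0.0094, 0.228]
orientation: [2.99, 0.93, -0.002]
contact_force: [0.3, -0.6, -0.4]
opening: 0.0856
[0.53209396 0.00659214 0.22802182] [ 2.98534665  0.9367522  -0.00479803] [-0.057915    0.24954727  1.59964847 -0.01351133  1.29078365  0.90849769]
[{'position': [153.9, 309.7], 'p': 0.72}] [{'position': [161.6, 312.8], 'p': 0.63}]
[306 113   9  13 103] [309.73786408 118.73786408] [0.56539722 0.04402091 0.022     ]
[311 197   9   6  48] [315.16666667 199.5       ] [ 0.49388605 -0.01152138  0.022     ]
[557 246  17  13 107] [565.13084112 252.00934579] [ 0.60974193 -0.30152664  0.022     ]
[501 270  47  29 638] [522.7476489  282.18338558] [ 0.55009548 -0.28966635  0.022     ]
```

View pics/w2.png

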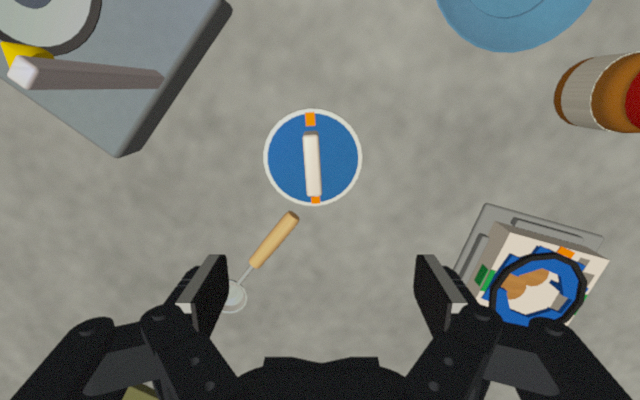

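Run:
```python
from h import *
for n in ['wrist','top']:
    c=capture(n)
    m=trace(c,'lid')[0]['pixels'].astype(np.uint8);cn=max(cv2.findContours(m,0,1)[0],key=cv2.contourArea)
    P=np.array([ray(c,(p[0][1],p[0][0]),.018)[:2] for p in cn],np.float32)
    print(n,cv2.fitEllipse(P))
s=read_state();print(s['tcp_pos'],s['orientation'])
M=R.from_rotvec(s['orientation']).as_matrix();print(M.round(4))
def tool(p): print('->',p,(M.T@(np.array(p)-s['tcp_pos'])/.075).round(3))
tool([.533,.018,.025])
# bar edges direction
c=capture('wrist')
hsv=cv2.cvtColor(c['img'],cv2.COLOR_RGB2HSV)
w=((hsv[:,:,1]<60)&(hsv[:,:,2]>150)).astype(np.uint8);k=np.zeros_like(w);k[125:200,295:330]=1;w*=k
n,l,st,ce=cv2.connectedComponentsWithStats(w);j=1+np.argmax(st[1:,4])
cn=max(cv2.findContours((l==j).astype(np.uint8),0,1)[0],key=cv2.contourArea)
P=np.array([ray(c,(p[0][1],p[0][0]),.056)[:2] for p in cn],np.float32);print(cv2.minAreaRect(P))
```

```text
wrist ((0.5306710600852966, 0.017442263662815094), (0.1085595041513443, 0.10893873125314713), 177.3929443359375)
top ((0.5540810823440552, -0.2912566661834717), (0.17088361084461212, 0.19156648218631744), 16.944318771362305)
[0.53208942 0.00280179 0.22786348] [ 2.99253777  0.91071071 -0.00567276]
[[ 8.305e-01  5.571e-01  5.000e-04]
 [ 5.570e-01 -8.304e-01 -1.400e-02]
 [-7.400e-03  1.190e-02 -9.999e-01]]
-> [0.533, 0.018, 0.025] [ 0.143 -0.194  2.702]
((0.5312398076057434, 0.017731424421072006), (0.06296579539775848, 0.015392961911857128), 37.87987518310547)
```

```bash
python3 -m handwheel '[{"gripper":1,"dx":0.1,"dy":-0.17,"dz":0.2,"yaw":-0.14},{"gripper":1,"dx":0,"dy":0,"dz":0.45,"yaw":0},{"gripper":1,"dx":0,"dy":0,"dz":0.45,"yaw":0},{"gripper":1,"dx":0,"dy":0,"dz":0.4,"yaw":0},{"gripper":1,"dx":0,"dy":0,"dz":0.2,"yaw":0},{"gripper":1,"dx":0,"dy":0,"dz":0,"yaw":0},{"gripper":1,"dx":0,"dy":0,"dz":0,"yaw":0},{"gripper":1,"dx":0,"dy":0,"dz":0,"yaw":0},{"gripper":1,"dx":0,"dy":0,"dz":0,"yaw":0},{"gripper":1,"dx":0,"dy":0,"dz":0,"yaw":0}]'
cat >> h.py <<'E'
def st():
    s=read_state();M=R.from_rotvec(s['orientation']).as_matrix()
    print('t',s['clock'],'tcp',s['tcp_pos'].round(4),'yaw',np.degrees(np.arctan2(M[1,0],M[0,0])).round(2),'tilt',(M[:2,2]).round(4),'F',s['contact_force'].round(1),'T',s['ft_torque'].round(2),'op',round(s['opening'],4),'q',s['q'].round(2))
    return s,M
def goto(p,yaw=None):
    s,M=st();d=M.T@(np.array(p)-s['tcp_pos'])/.075
    print('shares dx dy dz',d.round(3))
    if yaw is not None:
        y0=np.degrees(np.arctan2(M[1,0],M[0,0]));print('yaw share',round(np.radians(y0-yaw)/.5,3))
E
python3 - <<'E'
from h import *
goto([.531,.0176,.0255],38)
c=capture('wrist');save(c,'w3')
E
```

```text
clock: 4.65
tcp_pos: [0.5376, 0.0066, 0.1016]
orientation: [2.963, 0.984, 0.013]
contact_force: [-0.2, 1.0, -0.4]
opening: 0.0855
t 4.65 tcp [0.5376 0.0066 0.1016] yaw 36.74 tilt [ 0.0139 -0.0154] F [-0.2  1.  -0.4] T [ 0.   -0.02 -0.  ] op 0.0855 q [-0.06  0.38  1.77 -0.02  0.98  0.88]
shares dx dy dz [ 0.015 -0.191  1.012]
yaw share -0.044
```

View pics/w3.png

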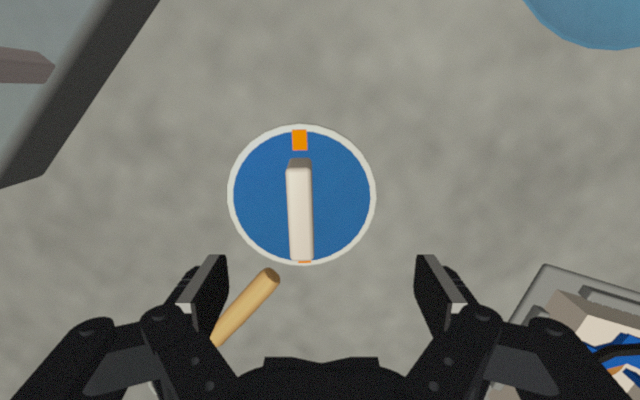

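```bash
python3 -m handwheel '[{"gripper":1,"dx":0.02,"dy":-0.19,"dz":0.1,"yaw":-0.04},{"gripper":1,"dx":0,"dy":0,"dz":0.1,"yaw":0},{"gripper":1,"dx":0,"dy":0,"dz":0.1,"yaw":0},{"gripper":1,"dx":0,"dy":0,"dz":0.1,"yaw":0},{"gripper":1,"dx":0,"dy":0,"dz":0.1,"yaw":0},{"gripper":1,"dx":0,"dy":0,"dz":0.05,"yaw":0},{"gripper":1,"dx":0,"dy":0,"dz":0,"yaw":0},{"gripper":1,"dx":0,"dy":0,"dz":0,"yaw":0},{"gripper":1,"dx":0,"dy":0,"dz":0,"yaw":0},{"gripper":1,"dx":0,"dy":0,"dz":0,"yaw":0}]'
python3 - <<'E'
from h import *
goto([.531,.0176,.0255],38)
E
```

```text
clock: 5.53
tcp_pos: [0.5317, 0.0203, 0.0576]
orientation: [2.95, 1.018, 0.019]
contact_force: [0.5, 0.2, -0.8]
opening: 0.0856
t 5.5333 tcp [0.5317 0.0203 0.0576] yaw 38.09 tilt [ 0.0181 -0.0154] F [ 0.5  0.2 -0.8] T [ 0.    0.02 -0.03] op 0.0856 q [-0.03  0.44  1.83 -0.02  0.86  0.89]
shares dx dy dz [-0.032  0.013  0.428]
yaw share 0.003
```

Tilt of about 1.3° has crept in from fast moves; I'll test whether a fast reverse move and a slow return takes it out before gripping.

```bash
python3 -m handwheel '[{"gripper":1,"dx":0,"dy":0,"dz":-0.5,"yaw":0},{"gripper":1,"dx":0,"dy":0,"dz":-0.5,"yaw":0},{"gripper":1,"dx":-0.3,"dy":0.4,"dz":0,"yaw":0},{"gripper":1,"dx":-0.3,"dy":0.4,"dz":0,"yaw":0},{"gripper":1,"dx":-0.3,"dy":0.4,"dz":0,"yaw":0},{"gripper":1,"dx":0,"dy":0,"dz":0,"yaw":0},{"gripper":1,"dx":0,"dy":0,"dz":0,"yaw":0},{"gripper":1,"dx":0,"dy":0,"dz":0,"yaw":0},{"gripper":1,"dx":0,"dy":0,"dz":0,"yaw":0},{"gripper":1,"dx":0,"dy":0,"dz":0,"yaw":0}]'
python3 - <<'E'
from h import *
goto([.531,.0176,.0255],38)
E
```

```text
clock: 6.37
tcp_pos: [0.5359, -0.0942, 0.1405]
orientation: [2.945, 1.021, 0.027]
contact_force: [-0.9, 0.5, 0.5]
opening: 0.0859
t 6.3667 tcp [ 0.5359 -0.0942  0.1405] yaw 38.27 tilt [ 0.0242 -0.0177] F [-0.9  0.5  0.5] T [ 0.01 -0.03  0.01] op 0.0859 q [-0.24  0.34  1.72 -0.01  1.06  0.67]
shares dx dy dz [ 0.859 -1.255  1.504]
yaw share 0.009
```

```bash
python3 -m handwheel '[{"gripper":1,"dx":0.05,"dy":-0.08,"dz":0,"yaw":0},{"gripper":1,"dx":0.1,"dy":-0.15,"dz":0,"yaw":0},{"gripper":1,"dx":0.15,"dy":-0.2,"dz":0,"yaw":0},{"gripper":1,"dx":0.15,"dy":-0.2,"dz":0,"yaw":0},{"gripper":1,"dx":0.15,"dy":-0.2,"dz":0,"yaw":0},{"gripper":1,"dx":0.1,"dy":-0.15,"dz":0,"yaw":0},{"gripper":1,"dx":0.08,"dy":-0.1,"dz":0,"yaw":0},{"gripper":1,"dx":0.05,"dy":-0.07,"dz":0,"yaw":0},{"gripper":1,"dx":0.02,"dy":-0.03,"dz":0,"yaw":0},{"gripper":1,"dx":0,"dy":0,"dz":0,"yaw":0}]'
python3 - <<'E'
from h import *
goto([.531,.0176,.0255],38)
s=read_state();print(s['q'][[1,2,4]].sum(),s['q'][3])
E
```

```text
clock: 7.2
tcp_pos: [0.5267, 0.0312, 0.1362]
orientation: [2.944, 1.039, 0.019]
contact_force: [0.9, 0.1, -0.2]
opening: 0.0854
t 7.2 tcp [0.5267 0.0312 0.1362] yaw 38.89 tilt [ 0.0183 -0.0146] F [ 0.9  0.1 -0.2] T [ 0.04  0.04 -0.03] op 0.0854 q [-0.01  0.33  1.75 -0.02  1.05  0.89]
shares dx dy dz [-0.077  0.143  1.479]
yaw share 0.031
3.1231855482747797 -0.01658005047891043
```

```bash
python3 -m handwheel '[{"gripper":1,"dx":-0.07,"dy":0.13,"dz":0.1,"yaw":0.03},{"gripper":1,"dx":0,"dy":0,"dz":0.14,"yaw":0},{"gripper":1,"dx":0,"dy":0,"dz":0.14,"yaw":0},{"gripper":1,"dx":0,"dy":0,"dz":0.14,"yaw":0},{"gripper":1,"dx":0,"dy":0,"dz":0.14,"yaw":0},{"gripper":1,"dx":0,"dy":0,"dz":0.12,"yaw":0},{"gripper":1,"dx":0,"dy":0,"dz":0.1,"yaw":0},{"gripper":1,"dx":0,"dy":0,"dz":0.06,"yaw":0},{"gripper":1,"dx":0,"dy":0,"dz":0.02,"yaw":0},{"gripper":1,"dx":0,"dy":0,"dz":0,"yaw":0}]'
python3 - <<'E'
from h import *
goto([.531,.0176,.0255],38)
s=read_state();print(s['q'][[1,2,4]].sum(),s['q'][3])
E
```

```text
clock: 8.03
tcp_pos: [0.533, 0.0081, 0.0586]
orientation: [2.952, 1.0, 0.021]
contact_force: [-0.3, -0.6, 0.3]
opening: 0.0851
t 8.0333 tcp [0.533  0.0081 0.0586] yaw 37.43 tilt [ 0.0207 -0.0192] F [-0.3 -0.6  0.3] T [ 0.02 -0.01  0.05] op 0.0851 q [-0.05  0.43  1.83 -0.02  0.86  0.88]
shares dx dy dz [ 0.054 -0.129  0.438]
yaw share -0.02
3.120041590496528 -0.023906884677260345
```

```bash
python3 -m handwheel '[{"gripper":1,"dx":0.06,"dy":-0.13,"dz":0.02,"yaw":-0.02},{"gripper":1,"dx":0,"dy":0,"dz":0.06,"yaw":0},{"gripper":1,"dx":0,"dy":0,"dz":0.08,"yaw":0},{"gripper":1,"dx":0,"dy":0,"dz":0.08,"yaw":0},{"gripper":1,"dx":0,"dy":0,"dz":0.07,"yaw":0},{"gripper":1,"dx":0,"dy":0,"dz":0.05,"yaw":0},{"gripper":1,"dx":0,"dy":0,"dz":0.03,"yaw":0},{"gripper":1,"dx":0,"dy":0,"dz":0,"yaw":0},{"gripper":1,"dx":0,"dy":0,"dz":0,"yaw":0},{"gripper":1,"dx":0,"dy":0,"dz":0,"yaw":0}]'
python3 - <<'E'
from h import *
goto([.531,.0176,.0255],38)
c=capture('wrist');save(c,'w4')
E
```

```text
clock: 8.87
tcp_pos: [0.5323, 0.0198, 0.0271]
orientation: [2.945, 1.018, 0.025]
contact_force: [-0.3, -0.9, 0.1]
opening: 0.0853
t 8.8667 tcp [0.5323 0.0198 0.0271] yaw 38.14 tilt [ 0.0236 -0.0193] F [-0.3 -0.9  0.1] T [ 0.05  0.02 -0.04] op 0.0853 q [-0.03  0.48  1.86 -0.03  0.78  0.89]
shares dx dy dz [-0.031  0.011  0.021]
yaw share 0.005
```

View pics/w4.png

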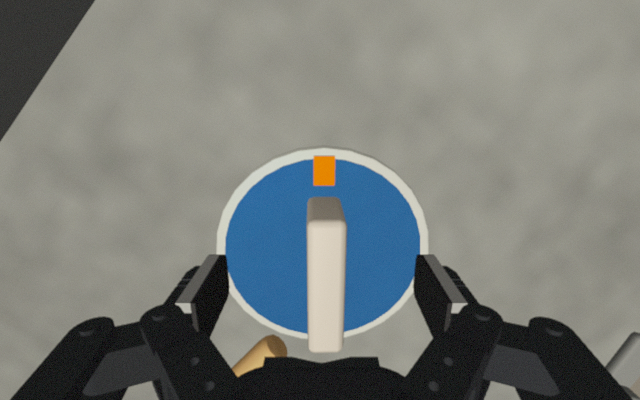

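The bar is centred between the jaws (column ~326), square to them. Closing.

```bash
python3 -m handwheel '[{"gripper":0,"dx":0,"dy":0,"dz":0,"yaw":0},{"gripper":0,"dx":0,"dy":0,"dz":0,"yaw":0},{"gripper":0,"dx":0,"dy":0,"dz":0,"yaw":0},{"gripper":0,"dx":0,"dy":0,"dz":0,"yaw":0},{"gripper":0,"dx":0,"dy":0,"dz":0,"yaw":0},{"gripper":0,"dx":0,"dy":0,"dz":0,"yaw":0},{"gripper":0,"dx":0,"dy":0,"dz":0,"yaw":0},{"gripper":0,"dx":0,"dy":0,"dz":0,"yaw":0},{"gripper":0,"dx":0,"dy":0,"dz":0,"yaw":0},{"gripper":0,"dx":0,"dy":0,"dz":0,"yaw":0}]' 80
python3 - <<'E'
from h import *
goto([.531,.0176,.0255],38)
E
```

```text
clock: 9.75
tcp_pos: [0.5333, 0.0196, 0.0286]
orientation: [2.944, 1.017, 0.029]
contact_force: [0.1, 0.1, 0.2]
opening: 0.0148
t 9.75 tcp [0.5333 0.0196 0.0286] yaw 38.12 tilt [ 0.0265 -0.0193] F [0.1 0.1 0.2] T [ 0.08  0.11 -0.07] op 0.0148 q [-0.03  0.48  1.86 -0.03  0.78  0.89]
shares dx dy dz [-0.041 -0.     0.041]
yaw share 0.004
```

```bash
python3 -m handwheel '[{"gripper":0,"dx":0,"dy":0,"dz":-0.1,"yaw":0},{"gripper":0,"dx":0,"dy":0,"dz":-0.18,"yaw":-0.1},{"gripper":0,"dx":0,"dy":0,"dz":-0.18,"yaw":-0.24},{"gripper":0,"dx":0,"dy":0,"dz":-0.18,"yaw":-0.24},{"gripper":0,"dx":0,"dy":0,"dz":-0.18,"yaw":-0.24},{"gripper":0,"dx":0,"dy":0,"dz":-0.12,"yaw":-0.24},{"gripper":0,"dx":0,"dy":0,"dz":-0.08,"yaw":-0.24},{"gripper":0,"dx":0,"dy":0,"dz":-0.04,"yaw":-0.24},{"gripper":0,"dx":0,"dy":0,"dz":0,"yaw":-0.24},{"gripper":0,"dx":0,"dy":0,"dz":0,"yaw":-0.2}]'
python3 - <<'E'
from h import *
goto([.55,-.291,.11],100)
c=capture('wrist');save(c,'w5')
E
```

```text
clock: 10.58
tcp_pos: [0.5281, 0.0213, 0.1135]
orientation: [2.06, 2.334, -0.001]
contact_force: [-0.3, 1.0, -1.1]
opening: 0.0148
t 10.5833 tcp [0.5281 0.0213 0.1135] yaw 97.14 tilt [ 0.0209 -0.0192] F [-0.3  1.  -1.1] T [ 0.07 -0.02 -0.03] op 0.0148 q [-0.03  0.35  1.78 -0.02  0.99 -0.14]
shares dx dy dz [-4.166 -0.23   0.133]
yaw share -0.1
```

View pics/w5.png

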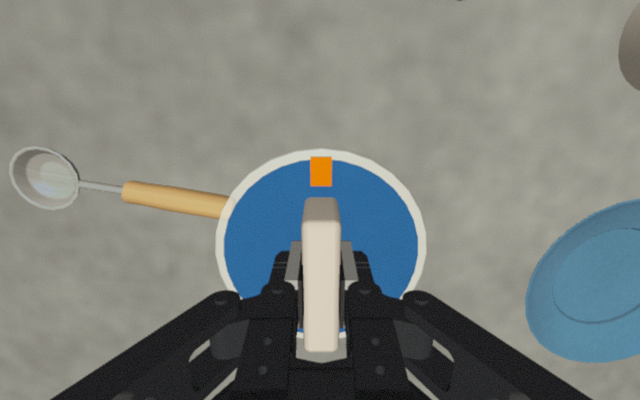

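```bash
python3 - <<'E'
from h import *
c=capture('wrist');s,M=st()
i=c['img'];hsv=cv2.cvtColor(i,cv2.COLOR_RGB2HSV)
b=cv2.inRange(hsv,np.array((100,120,60)),np.array((115,255,255)));k=np.zeros_like(b);k[150:310,215:430]=1;b*=k
cn=np.vstack([x for x in cv2.findContours(b,0,1)[0] if len(x)>20])[:,0,:]
hull=cv2.convexHull(cn)[:,0,:]
up=hull[hull[:,1]<285]
tz=s['tcp_pos'][2]-.004
P=np.array([ray(c,(p[1],p[0]),tz)[:2] for p in up])
from scipy.optimize import least_squares
f=least_squares(lambda v:np.hypot(P[:,0]-v[0],P[:,1]-v[1])-v[2],[*s['tcp_pos'][:2],.05],loss='soft_l1',f_scale=.001)
print(f.x,len(up),'offset tool',M.T[:2,:2]@(f.x[:2]-s['tcp_pos'][:2]))
E
python3 -m handwheel '[{"gripper":0,"dx":-0.2,"dy":-0.02,"dz":0,"yaw":-0.1},{"gripper":0,"dx":-0.4,"dy":-0.02,"dz":0,"yaw":0},{"gripper":0,"dx":-0.5,"dy":-0.02,"dz":0,"yaw":0},{"gripper":0,"dx":-0.5,"dy":-0.02,"dz":0,"yaw":0},{"gripper":0,"dx":-0.5,"dy":-0.02,"dz":0,"yaw":0},{"gripper":0,"dx":-0.5,"dy":-0.02,"dz":0,"yaw":0},{"gripper":0,"dx":-0.4,"dy":-0.02,"dz":0,"yaw":0},{"gripper":0,"dx":-0.25,"dy":-0.02,"dz":0,"yaw":0},{"gripper":0,"dx":-0.12,"dy":-0.02,"dz":0,"yaw":0},{"gripper":0,"dx":-0.05,"dy":0,"dz":0,"yaw":0}]'
python3 - <<'E'
from h import *
goto([.55,-.291,.11],100)
c=capture('wrist');save(c,'w6')
E
```

```text
t 10.6833 tcp [0.5281 0.0213 0.1133] yaw 96.81 tilt [ 0.0207 -0.0192] F [ 0.4 -0.2 -1. ] T [ 0.03  0.02 -0.02] op 0.0148 q [-0.03  0.35  1.78 -0.02  0.99 -0.13]
[0.52682814 0.01993927 0.04895113] 38 offset tool [-0.00123901 -0.00139305]
clock: 11.52
tcp_pos: [0.5533, -0.2429, 0.1178]
orientation: [2.042, 2.355, -0.003]
contact_force: [0.5, 0.1, -1.8]
opening: 0.0148
t 11.5167 tcp [ 0.5533 -0.2429  0.1178] yaw 98.14 tilt [ 0.017  -0.0172] F [ 0.5  0.1 -1.8] T [ 0.02  0.05 -0.08] op 0.0148 q [-0.48  0.44  1.61 -0.01  1.07 -0.62]
shares dx dy dz [-0.627 -0.136  0.114]
yaw share -0.065
```

View pics/w6.png

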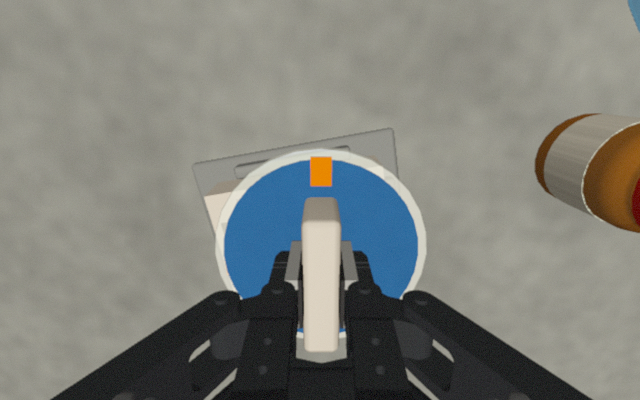

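```bash
python3 -m handwheel '[{"gripper":0,"dx":-0.12,"dy":-0.04,"dz":0,"yaw":-0.06},{"gripper":0,"dx":-0.15,"dy":-0.04,"dz":0.05,"yaw":0},{"gripper":0,"dx":-0.12,"dy":-0.03,"dz":0.1,"yaw":0},{"gripper":0,"dx":-0.1,"dy":-0.03,"dz":0.1,"yaw":0},{"gripper":0,"dx":-0.06,"dy":0,"dz":0.1,"yaw":0},{"gripper":0,"dx":-0.03,"dy":0,"dz":0.05,"yaw":0},{"gripper":0,"dx":0,"dy":0,"dz":0,"yaw":0},{"gripper":0,"dx":0,"dy":0,"dz":0,"yaw":0},{"gripper":0,"dx":0,"dy":0,"dz":0,"yaw":0},{"gripper":0,"dx":0,"dy":0,"dz":0,"yaw":0}]'
python3 - <<'E'
from h import *
goto([.5497,-.290,.084],100)
c=capture('scene');s=c['img'][130:260,140:300,::-1];cv2.imwrite('pics/s1.png',cv2.resize(s,None,fx=4,fy=4))
c=capture('top');s=c['img'][170:280,370:490,::-1];cv2.imwrite('pics/t1.png',cv2.resize(s,None,fx=5,fy=5))
E
```

```text
clock: 12.4
tcp_pos: [0.5488, -0.2823, 0.0828]
orientation: [2.013, 2.392, -0.001]
contact_force: [0.1, -0.1, -2.1]
opening: 0.0151
t 12.4 tcp [ 0.5488 -0.2823  0.0828] yaw 99.83 tilt [ 0.011  -0.0097] F [ 0.1 -0.1 -2.1] T [-0.01  0.06  0.02] op 0.0151 q [-0.54  0.5   1.61 -0.    1.02 -0.71]
shares dx dy dz [-0.103 -0.005 -0.015]
yaw share -0.006
```

View pics/s1.png

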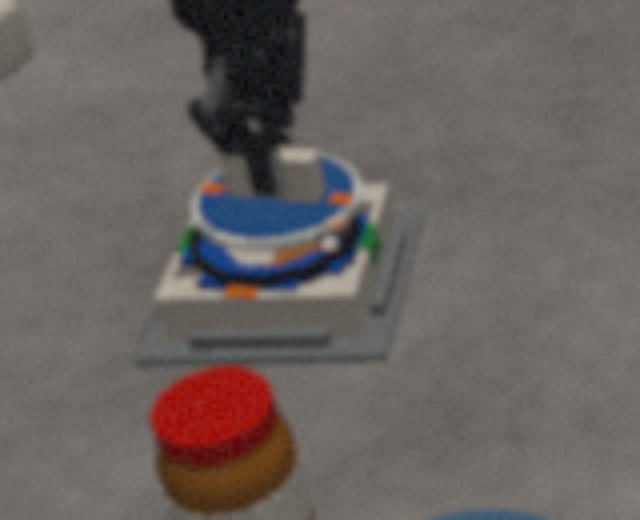

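View pics/t1.png

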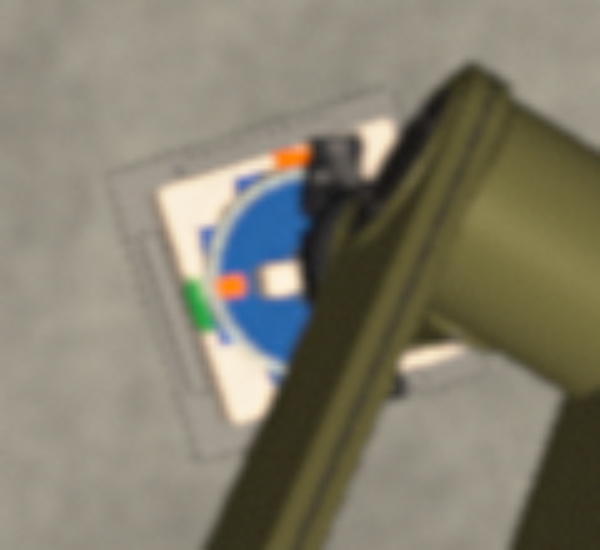

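The views show the lid over the dish, its bar about in line with the slots. Correcting 8 mm along the bar and descending gently.

```bash
python3 -m handwheel '[{"gripper":0,"dx":-0.06,"dy":0,"dz":0,"yaw":0},{"gripper":0,"dx":-0.04,"dy":0,"dz":0,"yaw":0},{"gripper":0,"dx":0,"dy":0,"dz":0.02,"yaw":0},{"gripper":0,"dx":0,"dy":0,"dz":0.03,"yaw":0},{"gripper":0,"dx":0,"dy":0,"dz":0.03,"yaw":0},{"gripper":0,"dx":0,"dy":0,"dz":0.03,"yaw":0},{"gripper":0,"dx":0,"dy":0,"dz":0.03,"yaw":0},{"gripper":0,"dx":0,"dy":0,"dz":0.03,"yaw":0},{"gripper":0,"dx":0,"dy":0,"dz":0.03,"yaw":0},{"gripper":0,"dx":0,"dy":0,"dz":0.02,"yaw":0}]'
python3 - <<'E'
from h import *
goto([.5497,-.290,.062],100)
E
```

```text
clock: 13.33
tcp_pos: [0.5518, -0.2907, 0.0668]
orientation: [2.011, 2.39, 0.002]
contact_force: [-0.2, -0.9, -2.4]
opening: 0.0146
t 13.3333 tcp [ 0.5518 -0.2907  0.0668] yaw 99.84 tilt [ 0.0148 -0.0112] F [-0.2 -0.9 -2.4] T [-0.02  0.06  0.  ] op 0.0146 q [-0.55  0.52  1.61 -0.    0.99 -0.72]
shares dx dy dz [ 0.015 -0.027  0.063]
yaw share -0.006
```

```bash
python3 -m handwheel '[{"gripper":0,"dx":0.01,"dy":-0.02,"dz":0.03,"yaw":0},{"gripper":0,"dx":0,"dy":0,"dz":0.03,"yaw":0},{"gripper":0,"dx":0,"dy":0,"dz":0.03,"yaw":0},{"gripper":0,"dx":0,"dy":0,"dz":0.03,"yaw":0},{"gripper":0,"dx":0,"dy":0,"dz":0.03,"yaw":0},{"gripper":0,"dx":0,"dy":0,"dz":0.03,"yaw":0},{"gripper":0,"dx":0,"dy":0,"dz":0.03,"yaw":0},{"gripper":0,"dx":0,"dy":0,"dz":0.03,"yaw":0},{"gripper":0,"dx":0,"dy":0,"dz":0.03,"yaw":0},{"gripper":0,"dx":0,"dy":0,"dz":0.03,"yaw":0}]'
python3 - <<'E'
from h import *
goto([.5497,-.290,.062],100)
c=capture('scene');s=c['img'][130:260,140:300,::-1];cv2.imwrite('pics/s2.png',cv2.resize(s,None,fx=4,fy=4))
E
```

```text
clock: 14.17
tcp_pos: [0.5513, -0.2908, 0.0593]
orientation: [2.007, 2.384, 0.003]
contact_force: [-3.3, 1.4, 15.3]
opening: 0.0143
t 14.1667 tcp [ 0.5513 -0.2908  0.0593] yaw 99.82 tilt [ 0.0206 -0.0145] F [-3.3  1.4 15.3] T [0.87 1.1  0.02] op 0.0143 q [-0.55  0.53  1.63 -0.    0.96 -0.72]
shares dx dy dz [ 0.014 -0.018 -0.036]
yaw share -0.006
```

View pics/s2.png

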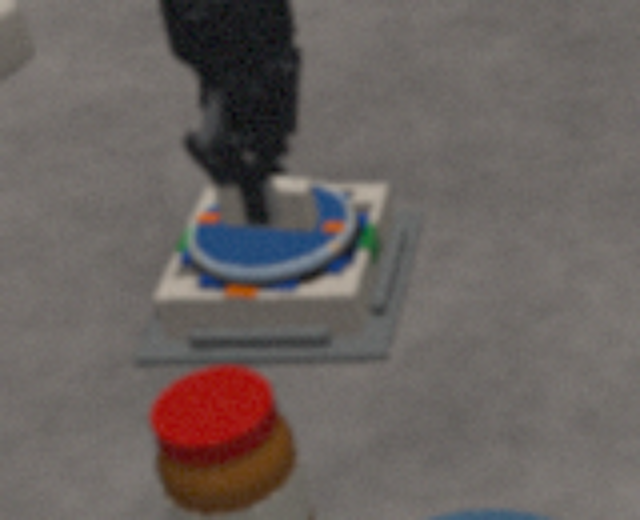

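The lid is seated (disc on the seal, force 15 N, depth matching fully pressed). Turning clockwise while pressing.

```bash
python3 -m handwheel '[{"gripper":0,"dx":0,"dy":0,"dz":0.03,"yaw":0.1},{"gripper":0,"dx":0,"dy":0,"dz":0.03,"yaw":0.2},{"gripper":0,"dx":0,"dy":0,"dz":0.03,"yaw":0.2},{"gripper":0,"dx":0,"dy":0,"dz":0.03,"yaw":0.2},{"gripper":0,"dx":0,"dy":0,"dz":0.03,"yaw":0.2},{"gripper":0,"dx":0,"dy":0,"dz":0.03,"yaw":0.2},{"gripper":0,"dx":0,"dy":0,"dz":0.03,"yaw":0.2},{"gripper":0,"dx":0,"dy":0,"dz":0.03,"yaw":0.2},{"gripper":0,"dx":0,"dy":0,"dz":0.03,"yaw":0.2},{"gripper":0,"dx":0,"dy":0,"dz":0.03,"yaw":0.1}]' 110
python3 - <<'E'
from h import *
goto([.5497,-.290,.06],10)
E
```

```text
clock: 15.05
tcp_pos: [0.5531, -0.292, 0.06]
orientation: [2.855, 1.229, 0.027]
contact_force: [-2.8, 2.5, 14.5]
opening: 0.0142
t 15.05 tcp [ 0.5531 -0.292   0.06  ] yaw 46.59 tilt [ 0.0291 -0.024 ] F [-2.8  2.5 14.5] T [0.88 1.12 0.54] op 0.0142 q [-0.55  0.52  1.63 -0.01  0.95  0.21]
shares dx dy dz [-0.012 -0.051 -0.003]
yaw share 1.277
```

```bash
python3 -m handwheel '[{"gripper":0,"dx":0,"dy":-0.02,"dz":0.03,"yaw":0.2},{"gripper":0,"dx":0,"dy":-0.01,"dz":0.03,"yaw":0.2},{"gripper":0,"dx":0,"dy":0,"dz":0.03,"yaw":0.2},{"gripper":0,"dx":0,"dy":0,"dz":0.03,"yaw":0.2},{"gripper":0,"dx":0,"dy":0,"dz":0.03,"yaw":0.2},{"gripper":0,"dx":0,"dy":0,"dz":0.03,"yaw":0.15},{"gripper":0,"dx":0,"dy":0,"dz":0.03,"yaw":0.1},{"gripper":0,"dx":0,"dy":0,"dz":0.03,"yaw":0.08},{"gripper":0,"dx":0,"dy":0,"dz":0.03,"yaw":0.08},{"gripper":0,"dx":0,"dy":0,"dz":0.03,"yaw":0.08}]'
python3 - <<'E'
from h import *
goto([.5497,-.290,.06],10)
E
```

```text
clock: 15.88
tcp_pos: [0.5532, -0.2896, 0.0601]
orientation: [3.106, 0.09, 0.053]
contact_force: [-2.5, 1.6, 16.2]
opening: 0.014
t 15.8833 tcp [ 0.5532 -0.2896  0.0601] yaw 3.35 tilt [ 0.0349 -0.0327] F [-2.5  1.6 16.2] T [0.82 1.16 2.88] op 0.014 q [-0.54  0.52  1.64 -0.01  0.93  0.98]
shares dx dy dz [-0.047  0.003  0.   ]
yaw share -0.232
```

Turning met the stop (torque 2.9 N·m at yaw ≈3°). Easing off, opening, and looking.

```bash
python3 -m handwheel '[{"gripper":0,"dx":0,"dy":0,"dz":0,"yaw":-0.08},{"gripper":0,"dx":0,"dy":0,"dz":0,"yaw":0},{"gripper":0.5,"dx":0,"dy":0,"dz":0,"yaw":0},{"gripper":0.5,"dx":0,"dy":0,"dz":0,"yaw":0},{"gripper":0.6,"dx":0,"dy":0,"dz":-0.02,"yaw":0},{"gripper":0.6,"dx":0,"dy":0,"dz":-0.03,"yaw":-0.1},{"gripper":0.6,"dx":0,"dy":0,"dz":0,"yaw":0},{"gripper":0.6,"dx":0,"dy":0,"dz":0,"yaw":0},{"gripper":0.6,"dx":0,"dy":0,"dz":0,"yaw":0},{"gripper":0.6,"dx":0,"dy":0,"dz":0,"yaw":0}]'
python3 - <<'E'
from h import *
goto([.5497,-.290,.0615],10)
c=capture('wrist');save(c,'w7')
c=capture('scene');s=c['img'][130:260,140:300,::-1];cv2.imwrite('pics/s3.png',cv2.resize(s,None,fx=4,fy=4))
E
```

```text
clock: 16.72
tcp_pos: [0.5521, -0.2898, 0.0637]
orientation: [3.097, 0.226, 0.048]
contact_force: [-0.5, 0.3, -0.5]
opening: 0.0511
t 16.7167 tcp [ 0.5521 -0.2898  0.0637] yaw 8.39 tilt [ 0.0333 -0.0338] F [-0.5  0.3 -0.5] T [0.   0.   0.01] op 0.0511 q [-0.54  0.51  1.64 -0.01  0.94  0.89]
shares dx dy dz [-0.033 -0.003  0.028]
yaw share -0.056
```

View pics/w7.png

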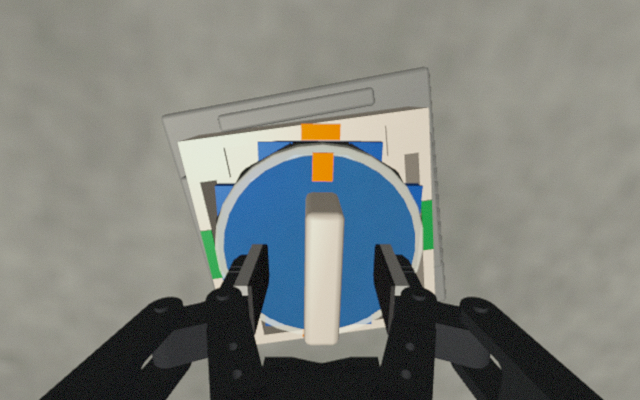

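View pics/s3.png

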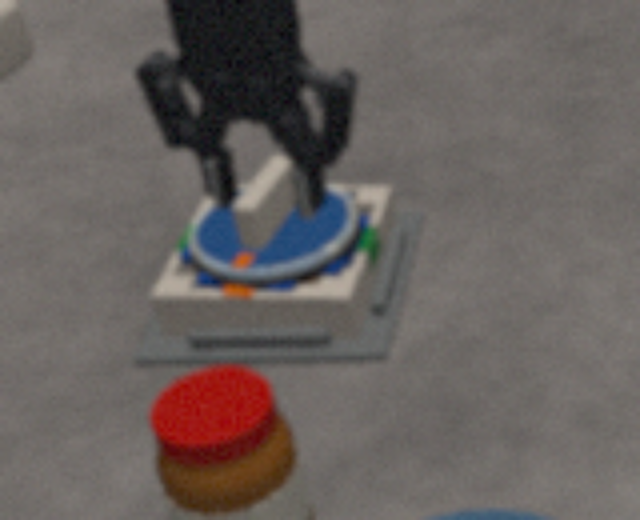

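```bash
python3 - <<'E'
from h import *
c=capture('wrist');hsv=cv2.cvtColor(c['img'],cv2.COLOR_RGB2HSV)
m=cv2.inRange(hsv,np.array((8,150,150)),np.array((20,255,255)))
n,l,s_,ce=cv2.connectedComponentsWithStats(m)
for j in range(1,n):
    if s_[j,4]>30: print(s_[j],ray(c,ce[j][::-1],.055 if ce[j][1]>145 else .044).round(4))
w=((hsv[:,:,1]<70)&(hsv[:,:,2]>150)).astype(np.uint8);k=np.zeros_like(w);k[205:330,295:350]=1;w*=k
n,l,st_,ce=cv2.connectedComponentsWithStats(w);j=1+np.argmax(st_[1:,4])
cn=max(cv2.findContours((l==j).astype(np.uint8),0,1)[0],key=cv2.contourArea)
P=np.array([ray(c,(p[0][1],p[0][0]),.089)[:2] for p in cn],np.float32);print('bar',cv2.minAreaRect(P))
E
python3 -m handwheel '[{"gripper":0.6,"dx":0,"dy":0,"dz":-0.1,"yaw":0},{"gripper":0.6,"dx":0,"dy":0,"dz":-0.3,"yaw":0},{"gripper":0.6,"dx":0,"dy":0,"dz":-0.3,"yaw":0},{"gripper":0.6,"dx":0,"dy":0,"dz":-0.3,"yaw":0},{"gripper":0.6,"dx":0,"dy":0,"dz":-0.3,"yaw":0},{"gripper":0.6,"dx":0,"dy":0,"dz":-0.3,"yaw":0},{"gripper":0.6,"dx":0,"dy":0,"dz":0,"yaw":0},{"gripper":0.6,"dx":0,"dy":0,"dz":0,"yaw":0},{"gripper":0.6,"dx":0,"dy":0,"dz":0,"yaw":0},{"gripper":0.6,"dx":0,"dy":0,"dz":0,"yaw":0}]'
python3 - <<'E'
from h import *
goto([.5497,-.290,.0615],10)
E
```

```text
[301 123  39  17 598] [ 0.6098 -0.2823  0.044 ]
[313 153  20  28 555] [ 0.5946 -0.2853  0.055 ]
bar ((0.556181788444519, -0.29021334648132324), (0.054323725402355194, 0.023830175399780273), 6.509908676147461)
clock: 17.7
tcp_pos: [0.5469, -0.2844, 0.1905]
orientation: [3.099, 0.225, 0.045]
contact_force: [-0.4, -0.5, -0.2]
opening: 0.0513
t 17.7 tcp [ 0.5469 -0.2844  0.1905] yaw 8.33 tilt [ 0.0312 -0.0324] F [-0.4 -0.5 -0.2] T [ 0.06 -0.01  0.05] op 0.0513 q [-0.54  0.37  1.51 -0.01  1.21  0.89]
shares dx dy dz [-0.018  0.016  1.722]
yaw share -0.058
```

```bash
python3 -m handwheel '[{"gripper":0.8,"dx":0,"dy":0,"dz":0.1,"yaw":-0.02},{"gripper":0.8,"dx":0,"dy":0,"dz":0.25,"yaw":0},{"gripper":0.8,"dx":0,"dy":0,"dz":0.3,"yaw":0},{"gripper":0.8,"dx":0,"dy":0,"dz":0.3,"yaw":0},{"gripper":0.8,"dx":0,"dy":0,"dz":0.25,"yaw":0},{"gripper":0.8,"dx":0,"dy":0,"dz":0.15,"yaw":0},{"gripper":0.8,"dx":0,"dy":0,"dz":0.1,"yaw":0},{"gripper":0.8,"dx":0,"dy":0,"dz":0.05,"yaw":0},{"gripper":0.8,"dx":0,"dy":0,"dz":0.03,"yaw":0},{"gripper":0.8,"dx":0,"dy":0,"dz":0,"yaw":0}]' 60
python3 - <<'E'
from h import *
goto([.5505,-.291,.061],8.5)
E
```

```text
clock: 18.53
tcp_pos: [0.5441, -0.2846, 0.058]
orientation: [3.108, 0.247, 0.021]
contact_force: [-0.6, -0.2, -0.6]
opening: 0.0684
t 18.5333 tcp [ 0.5441 -0.2846  0.058 ] yaw 9.11 tilt [ 0.0154 -0.0228] F [-0.6 -0.2 -0.6] T [0.02 0.01 0.02] op 0.0684 q [-0.54  0.52  1.65 -0.01  0.95  0.88]
shares dx dy dz [ 0.072  0.099 -0.036]
yaw share 0.021
```

The slow-tailed descent reduced the tilt; repeating that cycle once.

```bash
python3 -m handwheel '[{"gripper":0.8,"dx":0,"dy":0,"dz":-0.1,"yaw":0},{"gripper":0.8,"dx":0.02,"dy":0.02,"dz":-0.3,"yaw":0},{"gripper":0.8,"dx":0.02,"dy":0.02,"dz":-0.3,"yaw":0},{"gripper":0.8,"dx":0.02,"dy":0.02,"dz":-0.3,"yaw":0},{"gripper":0.8,"dx":0.01,"dy":0.01,"dz":-0.3,"yaw":0},{"gripper":0.8,"dx":0,"dy":0,"dz":-0.3,"yaw":0},{"gripper":0.8,"dx":0,"dy":0,"dz":0,"yaw":0},{"gripper":0.8,"dx":0,"dy":0,"dz":0,"yaw":0},{"gripper":0.8,"dx":0,"dy":0,"dz":0,"yaw":0},{"gripper":0.8,"dx":0,"dy":0,"dz":0,"yaw":0}]'
python3 - <<'E'
from h import *
goto([.5505,-.291,.061],9)
E
```

```text
clock: 19.37
tcp_pos: [0.551, -0.2876, 0.1948]
orientation: [3.099, 0.248, 0.04]
contact_force: [-0.3, -0.4, -0.4]
opening: 0.0684
t 19.3667 tcp [ 0.551  -0.2876  0.1948] yaw 9.16 tilt [ 0.028  -0.0303] F [-0.3 -0.4 -0.4] T [0.05 0.04 0.01] op 0.0684 q [-0.54  0.38  1.49 -0.01  1.23  0.87]
shares dx dy dz [-0.055 -0.017  1.784]
yaw share 0.006
```

```bash
python3 -m handwheel '[{"gripper":0.8,"dx":0,"dy":0,"dz":0.1,"yaw":0},{"gripper":0.8,"dx":0,"dy":0,"dz":0.25,"yaw":0},{"gripper":0.8,"dx":0,"dy":0,"dz":0.3,"yaw":0},{"gripper":0.8,"dx":0,"dy":0,"dz":0.25,"yaw":0},{"gripper":0.8,"dx":0,"dy":0,"dz":0.2,"yaw":0},{"gripper":0.8,"dx":0,"dy":0,"dz":0.15,"yaw":0},{"gripper":0.8,"dx":0,"dy":0,"dz":0.1,"yaw":0},{"gripper":0.8,"dx":0,"dy":0,"dz":0.05,"yaw":0},{"gripper":0.8,"dx":0,"dy":0,"dz":0.03,"yaw":0},{"gripper":0.8,"dx":0,"dy":0,"dz":0,"yaw":0}]'
python3 - <<'E'
from h import *
goto([.5505,-.291,.061],9)
E
```

```text
clock: 20.2
tcp_pos: [0.5475, -0.2871, 0.0707]
orientation: [3.11, 0.249, 0.017]
contact_force: [0.6, -0.2, 0.0]
opening: 0.0686
t 20.2 tcp [ 0.5475 -0.2871  0.0707] yaw 9.14 tilt [ 0.0127 -0.021 ] F [ 0.6 -0.2  0. ] T [0.01 0.01 0.06] op 0.0686 q [-0.54  0.51  1.63 -0.01  0.99  0.87]
shares dx dy dz [0.03  0.055 0.131]
yaw share 0.005
```

```bash
python3 -m handwheel '[{"gripper":0.6,"dx":0.02,"dy":0.03,"dz":0.03,"yaw":0},{"gripper":0.5,"dx":0.01,"dy":0.02,"dz":0.03,"yaw":0},{"gripper":0.5,"dx":0,"dy":0,"dz":0.03,"yaw":0},{"gripper":0.5,"dx":0,"dy":0,"dz":0.02,"yaw":0},{"gripper":0.5,"dx":0,"dy":0,"dz":0.01,"yaw":0},{"gripper":0,"dx":0,"dy":0,"dz":0.01,"yaw":0},{"gripper":0,"dx":0,"dy":0,"dz":0,"yaw":0},{"gripper":0,"dx":0,"dy":0,"dz":0,"yaw":0},{"gripper":0,"dx":0,"dy":0,"dz":0,"yaw":0},{"gripper":0,"dx":0,"dy":0,"dz":0,"yaw":0}]' 90
python3 - <<'E'
from h import *
goto([.5505,-.291,.061],9)
c=capture('wrist');save(c,'w8')
# station pointers from top
c=capture('top');i=c['img'][170:290,115:285,::-1];cv2.imwrite('pics/t2.png',cv2.resize(i,None,fx=4,fy=4,interpolation=cv2.INTER_CUBIC))
E
```

```text
clock: 21.03
tcp_pos: [0.5524, -0.291, 0.0636]
orientation: [3.108, 0.248, 0.024]
contact_force: [-0.2, -0.1, -1.3]
opening: 0.0147
t 21.0333 tcp [ 0.5524 -0.291   0.0636] yaw 9.12 tilt [ 0.0174 -0.0221] F [-0.2 -0.1 -1.3] T [0.37 0.03 0.  ] op 0.0147 q [-0.55  0.52  1.62 -0.01  0.97  0.87]
shares dx dy dz [-0.026 -0.005  0.034]
yaw share 0.004
```

View pics/w8.png

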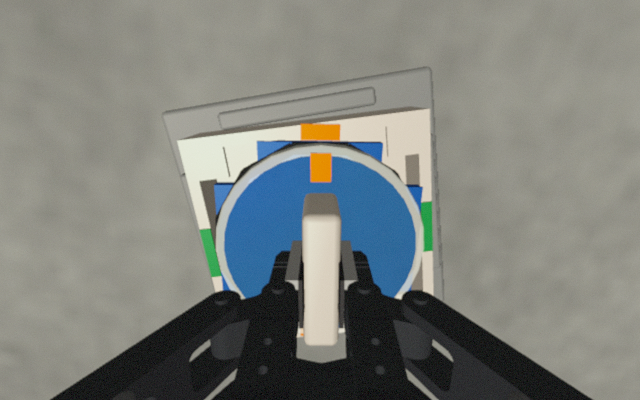

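View pics/t2.png

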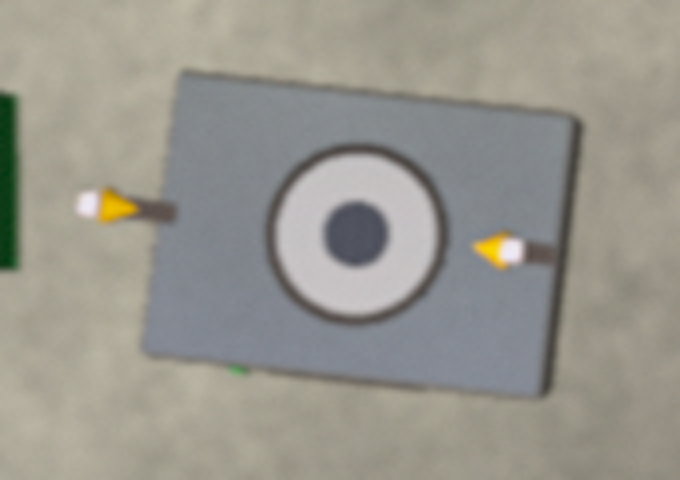

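Run:
```python
from h import *
c=capture('top')
a=ray(c,(222,149.5),.18);b=ray(c,(231.75,233),.18);print('tips',a,b,'d',np.linalg.norm(a-b),'mid',(a+b)/2,'ydir',np.degrees(np.arctan2(*(a-b)[1::-1])))
print('window',ray(c,(228.5,204),.05))
m=trace(c,'station')[0]['pixels'].astype(np.uint8)
k=cv2.morphologyEx(m,cv2.MORPH_OPEN,np.ones((15,15)));cn=max(cv2.findContours(k,0,1)[0],key=cv2.contourArea)
P=np.array([ray(c,(p[0][1],p[0][0]),.05)[:2] for p in cn],np.float32);print('box',cv2.minAreaRect(P))
print(tip_of(c,'view_mark')[:2])
c2=capture('scene')
print(tip_of(c2,'view_mark')[:2])
# pick tips in scene
i=c2['img'][150:290,370:530,::-1];cv2.imwrite('pics/s4.png',cv2.resize(i,None,fx=4,fy=4,interpolation=cv2.INTER_CUBIC))
for p in (a,b,(a+b)/2): print('proj scene rc',np.round(proj(c2,p),1))
```

```text
tips [0.53998292 0.40570192 0.18      ] [0.52033639 0.20879486 0.18      ] d 0.1978847567568013 mid [0.53015965 0.30724839 0.18      ] ydir 84.30213387359116
window [0.53006564 0.30711864 0.05      ]
box ((0.5301856994628906, 0.3042641282081604), (0.27679476141929626, 0.1955726444721222), 84.81246185302734)
[{'position': [226.6, 190.8], 'p': 0.66}, {'position': [231.5, 204.7], 'p': 0.5}]
[]
proj scene rc [187.8 504.6]
proj scene rc [167.8 405.2]
proj scene rc [177.4 452.7]
```

View pics/s4.png

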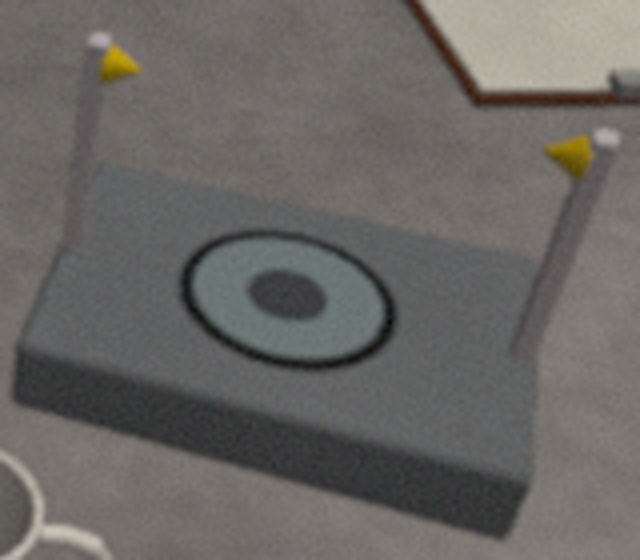

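Scene-view tips (167.5,405.8) and (188,506.3) agree with the projected top-view tips, so view_mark ≈ (0.530, 0.307, 0.18) and the station's y axis ≈ 84.5°. Lifting.

```bash
python3 -m handwheel '[{"gripper":0,"dx":0,"dy":0,"dz":-0.06,"yaw":0},{"gripper":0,"dx":0,"dy":0,"dz":-0.12,"yaw":0},{"gripper":0,"dx":0,"dy":0,"dz":-0.15,"yaw":0},{"gripper":0,"dx":0,"dy":0,"dz":-0.15,"yaw":0},{"gripper":0,"dx":0,"dy":0,"dz":-0.12,"yaw":0},{"gripper":0,"dx":0,"dy":0,"dz":-0.1,"yaw":0},{"gripper":0,"dx":0,"dy":0,"dz":-0.08,"yaw":0},{"gripper":0,"dx":0,"dy":0,"dz":-0.05,"yaw":0},{"gripper":0,"dx":0,"dy":0,"dz":0,"yaw":0},{"gripper":0,"dx":0,"dy":0,"dz":0,"yaw":0}]'
python3 - <<'E'
from h import *
goto([.5324,.3073,.275],-14.7)
c=capture('scene');s=c['img'][90:240,140:300,::-1];cv2.imwrite('pics/s5.png',cv2.resize(s,None,fx=4,fy=4))
E
```

```text
clock: 22.22
tcp_pos: [0.5488, -0.289, 0.1298]
orientation: [3.11, 0.249, 0.016]
contact_force: [0.7, 0.1, -5.5]
opening: 0.0141
t 22.2167 tcp [ 0.5488 -0.289   0.1298] yaw 9.15 tilt [ 0.012  -0.0211] F [ 0.7  0.1 -5.5] T [-0.01 -0.01  0.09] op 0.0141 q [-0.55  0.45  1.56 -0.01  1.12  0.87]
shares dx dy dz [ 1.066 -7.838 -2.106]
yaw share 0.833
```

View pics/s5.png

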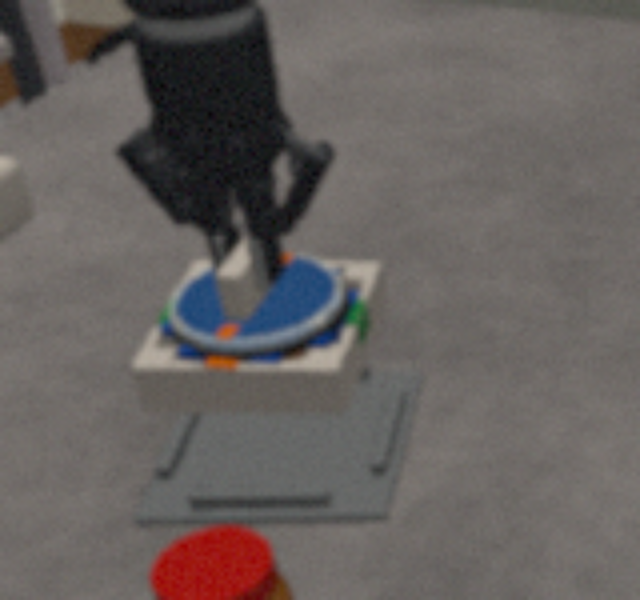

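```bash
python3 -m handwheel '[{"gripper":0,"dx":0.03,"dy":-0.15,"dz":-0.15,"yaw":0},{"gripper":0,"dx":0.05,"dy":-0.25,"dz":-0.22,"yaw":0},{"gripper":0,"dx":0.05,"dy":-0.35,"dz":-0.25,"yaw":0},{"gripper":0,"dx":0.05,"dy":-0.4,"dz":-0.25,"yaw":0},{"gripper":0,"dx":0.06,"dy":-0.45,"dz":-0.25,"yaw":0},{"gripper":0,"dx":0.06,"dy":-0.45,"dz":-0.25,"yaw":0},{"gripper":0,"dx":0.06,"dy":-0.45,"dz":-0.2,"yaw":0},{"gripper":0,"dx":0.06,"dy":-0.45,"dz":-0.15,"yaw":0},{"gripper":0,"dx":0.06,"dy":-0.4,"dz":-0.1,"yaw":0},{"gripper":0,"dx":0.06,"dy":-0.4,"dz":-0.05,"yaw":0}]'
python3 - <<'E'
from h import *
goto([.5324,.3073,.275],-14.7)
E
```

```text
clock: 23.1
tcp_pos: [0.539, 0.0087, 0.268]
orientation: [3.117, 0.232, 0.003]
contact_force: [1.3, -0.9, -4.8]
opening: 0.0147
t 23.1 tcp [0.539  0.0087 0.268 ] yaw 8.5 tilt [ 0.0031 -0.0154] F [ 1.3 -0.9 -4.8] T [ 0.06 -0.07  0.05] op 0.0147 q [-0.05  0.23  1.52 -0.02  1.39  1.37]
shares dx dy dz [ 0.501 -3.948 -0.155]
yaw share 0.81
```

```bash
python3 -m handwheel '[{"gripper":0,"dx":0.06,"dy":-0.45,"dz":-0.02,"yaw":0.08},{"gripper":0,"dx":0.04,"dy":-0.45,"dz":-0.02,"yaw":0.08},{"gripper":0,"dx":0.02,"dy":-0.45,"dz":-0.02,"yaw":0.08},{"gripper":0,"dx":0,"dy":-0.45,"dz":-0.02,"yaw":0.08},{"gripper":0,"dx":-0.01,"dy":-0.45,"dz":-0.02,"yaw":0.08},{"gripper":0,"dx":-0.03,"dy":-0.42,"dz":-0.02,"yaw":0.08},{"gripper":0,"dx":-0.04,"dy":-0.33,"dz":-0.02,"yaw":0.08},{"gripper":0,"dx":-0.04,"dy":-0.25,"dz":-0.02,"yaw":0.08},{"gripper":0,"dx":-0.03,"dy":-0.16,"dz":0,"yaw":0.08},{"gripper":0,"dx":-0.02,"dy":-0.08,"dz":0,"yaw":0.06}]'
python3 - <<'E'
from h import *
goto([.5324,.3073,.2136],-14.7)
E
```

```text
clock: 23.93
tcp_pos: [0.5225, 0.297, 0.2791]
orientation: [3.107, -0.392, -0.0]
contact_force: [-0.3, -0.5, -5.4]
opening: 0.0141
t 23.9333 tcp [0.5225 0.297  0.2791] yaw -14.38 tilt [-0.0015 -0.0099] F [-0.3 -0.5 -5.4] T [-0.02 -0.02 -0.01] op 0.0141 q [ 0.45  0.32  1.37 -0.01  1.46  2.27]
shares dx dy dz [ 0.093 -0.174  0.872]
yaw share 0.011
```

```bash
python3 -m handwheel '[{"gripper":0,"dx":0.03,"dy":-0.05,"dz":0.02,"yaw":0.01},{"gripper":0,"dx":0.03,"dy":-0.03,"dz":0.08,"yaw":0},{"gripper":0,"dx":0.01,"dy":-0.02,"dz":0.12,"yaw":0},{"gripper":0,"dx":0,"dy":0,"dz":0.14,"yaw":0},{"gripper":0,"dx":0,"dy":0,"dz":0.14,"yaw":0},{"gripper":0,"dx":0,"dy":0,"dz":0.12,"yaw":0},{"gripper":0,"dx":0,"dy":0,"dz":0.08,"yaw":0},{"gripper":0,"dx":0,"dy":0,"dz":0.04,"yaw":0},{"gripper":0,"dx":0,"dy":0,"dz":0,"yaw":0},{"gripper":0,"dx":0,"dy":0,"dz":0,"yaw":0}]'
python3 - <<'E'
from h import *
goto([.5324,.3073,.2136],-14.7)
c=capture('scene');s=c['img'][90:260,360:560,::-1];cv2.imwrite('pics/s6.png',cv2.resize(s,None,fx=3.5,fy=3.5,interpolation=cv2.INTER_CUBIC))
c=capture('top');s=c['img'][160:290,120:290,::-1];cv2.imwrite('pics/t6.png',cv2.resize(s,None,fx=4,fy=4,interpolation=cv2.INTER_CUBIC))
c=capture('wrist');save(c,'w9')
E
```

```text
clock: 24.77
tcp_pos: [0.5257, 0.3006, 0.2142]
orientation: [3.101, -0.396, -0.013]
contact_force: [-0.4, -0.2, -4.4]
opening: 0.0146
t 24.7667 tcp [0.5257 0.3006 0.2142] yaw -14.56 tilt [-0.0103 -0.0146] F [-0.4 -0.2 -4.4] T [ 0.04 -0.04 -0.01] op 0.0146 q [ 0.45  0.37  1.45 -0.01  1.33  2.28]
shares dx dy dz [ 0.064 -0.109  0.006]
yaw share 0.005
```

View pics/s6.png

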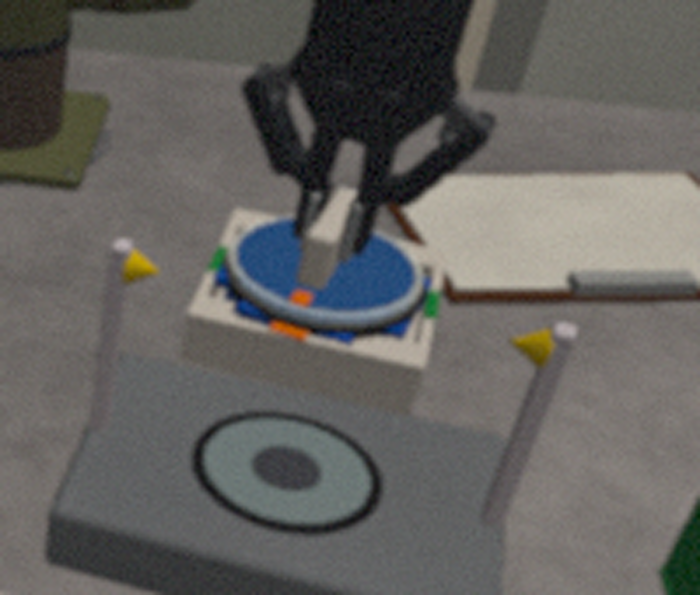

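View pics/t6.png

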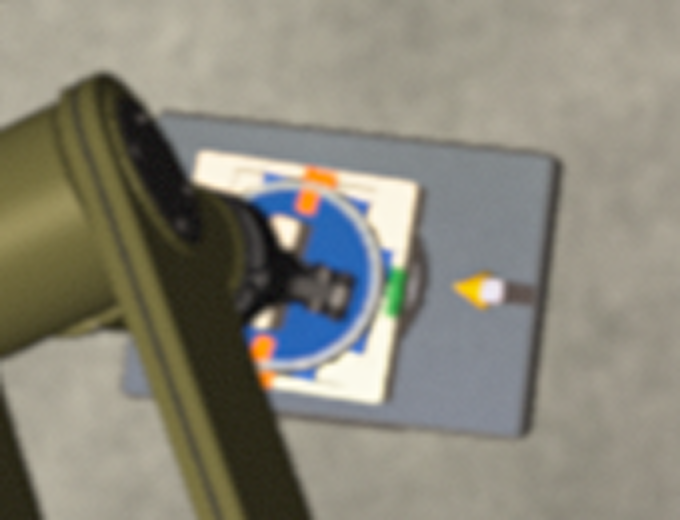

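View pics/w9.png

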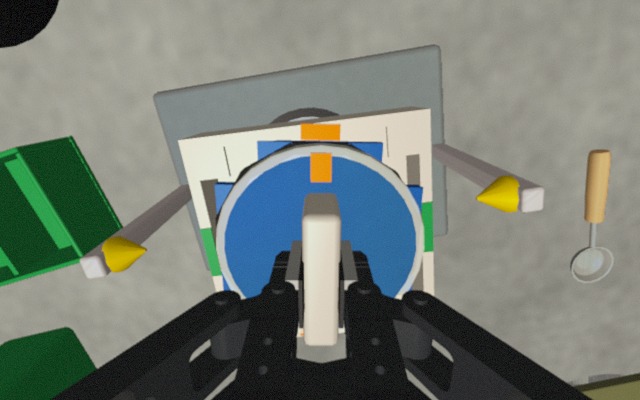

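The pictures show the dish between the tips with green sides towards them, no slip in the hand. A 9 mm correction remains; then I'll compare with the tips in the images.

```bash
python3 -m handwheel '[{"gripper":0,"dx":0.03,"dy":-0.05,"dz":0,"yaw":0},{"gripper":0,"dx":0.03,"dy":-0.05,"dz":0,"yaw":0},{"gripper":0,"dx":0,"dy":0,"dz":0,"yaw":0},{"gripper":0,"dx":0,"dy":0,"dz":0,"yaw":0},{"gripper":0,"dx":0,"dy":0,"dz":0,"yaw":0},{"gripper":0,"dx":0,"dy":0,"dz":0,"yaw":0},{"gripper":0,"dx":0,"dy":0,"dz":0,"yaw":0},{"gripper":0,"dx":0,"dy":0,"dz":0,"yaw":0},{"gripper":0,"dx":0,"dy":0,"dz":0,"yaw":0},{"gripper":0,"dx":0,"dy":0,"dz":0,"yaw":0}]'
python3 - <<'E'
from h import *
goto([.5324,.3073,.2136],-14.7)
c=capture('wrist');save(c,'w10')
hsv=cv2.cvtColor(c['img'],cv2.COLOR_RGB2HSV)
def comps(lo,hi,mn,nm):
    m=cv2.inRange(hsv,np.array(lo),np.array(hi));n,l,s,ce=cv2.connectedComponentsWithStats(m)
    for j in range(1,n):
        if s[j,4]>mn: print(nm,s[j],ce[j].round(1),ray(c,ce[j][::-1],.18).round(4))
    return m
comps((20,130,120),(33,255,255),60,'yel');comps((45,100,60),(85,255,255),60,'grn')
c2=capture('scene');s=c2['img'][90:260,360:560,::-1];cv2.imwrite('pics/s7.png',cv2.resize(s,None,fx=3.5,fy=3.5,interpolation=cv2.INTER_CUBIC))
print(tip_of(c2,'dish_mid')[:2],tip_of(c,'dish_mid')[:2],'view mark proj',proj(c2,[.5301,.3072,.18]))
E
```

```text
clock: 25.75
tcp_pos: [0.5346, 0.3092, 0.2177]
orientation: [3.105, -0.395, -0.004]
contact_force: [0.7, -0.1, -4.7]
opening: 0.0143
t 25.75 tcp [0.5346 0.3092 0.2177] yaw -14.51 tilt [-0.0038 -0.0111] F [ 0.7 -0.1 -4.7] T [0.03 0.01 0.05] op 0.0143 q [ 0.46  0.38  1.43 -0.01  1.34  2.29]
shares dx dy dz [-0.022  0.031  0.055]
yaw share 0.007
yel [490 185  43  36 974] [515.  203.6] [0.5176 0.1919 0.18  ]
yel [125 245  42  33 882] [142.5 260.1] [0.5394 0.4214 0.18  ]
grn [    0   143   136   151 14322] [ 56.2 216.8] [0.5794 0.4586 0.18  ]
grn [421 202  12  50 460] [427.6 224.9] [0.5173 0.2448 0.18  ]
grn [201 229  21  47 477] [210.8 251.2] [0.5343 0.3782 0.18  ]
grn [   0  330  102   70 4991] [ 45.5 366.1] [0.4792 0.5218 0.18  ]
[{'position': [173.8, 456.7], 'p': 0.64}] [] view mark proj (np.float64(177.36459725886243), np.float64(452.70896274085885))
```

View pics/w10.png

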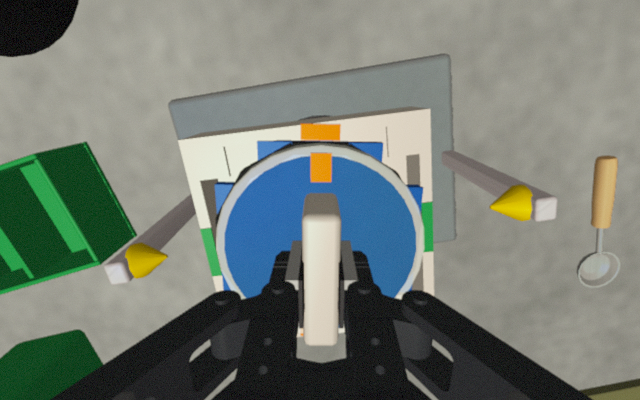

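View pics/s7.png

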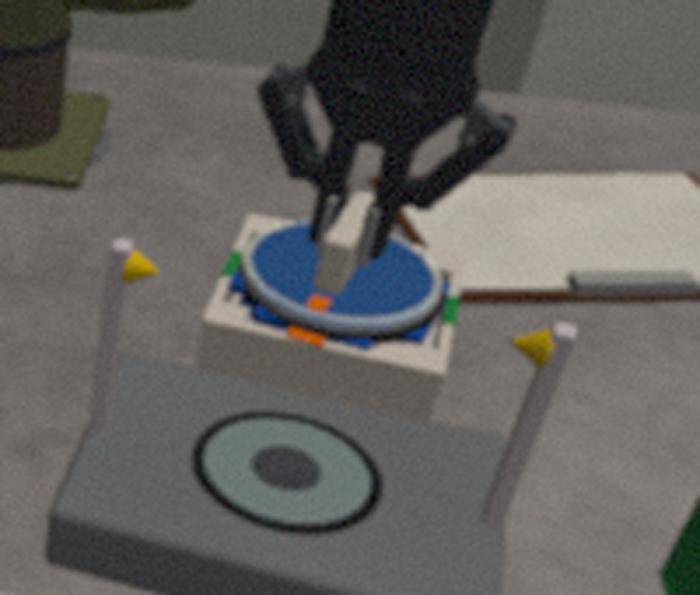

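```bash
python3 -m handwheel '[{"gripper":0,"dx":-0.01,"dy":0.02,"dz":0.02,"yaw":0},{"gripper":0,"dx":0,"dy":0.01,"dz":0.02,"yaw":0},{"gripper":0,"dx":0,"dy":0,"dz":0.01,"yaw":0},{"gripper":0,"dx":0,"dy":0,"dz":0,"yaw":0},{"gripper":0,"dx":0,"dy":0,"dz":0,"yaw":0},{"gripper":0,"dx":0,"dy":0,"dz":0,"yaw":0},{"gripper":0,"dx":0,"dy":0,"dz":0,"yaw":0},{"gripper":0,"dx":0,"dy":0,"dz":0,"yaw":0},{"gripper":0,"dx":0,"dy":0,"dz":0,"yaw":0},{"gripper":0,"dx":0,"dy":0,"dz":0,"yaw":0}]'
python3 - <<'E'
from h import *
goto([.5328,.3062,.2137],-14.7)
c=capture('wrist')
hsv=cv2.cvtColor(c['img'],cv2.COLOR_RGB2HSV)
def comps(lo,hi,nm,z,b):
    m=cv2.inRange(hsv,np.array(lo),np.array(hi));n,l,s,ce=cv2.connectedComponentsWithStats(m)
    P=[ray(c,ce[j][::-1],z) for j in range(1,n) if s[j,4]>60 and s[j,4]<1500]
    print(nm,np.round(P,4).tolist(),np.mean(P,0))
comps((20,130,120),(33,255,255),'yel',.18,0);comps((45,100,60),(85,255,255),'grn',.188,0)
E
```

```text
clock: 26.78
tcp_pos: [0.5331, 0.3069, 0.2135]
orientation: [3.105, -0.395, -0.004]
contact_force: [-0.4, -0.6, -6.1]
opening: 0.0144
t 26.7833 tcp [0.5331 0.3069 0.2135] yaw -14.51 tilt [-0.0039 -0.0112] F [-0.4 -0.6 -6.1] T [-0.   -0.05  0.03] op 0.0144 q [ 0.46  0.38  1.44 -0.01  1.33  2.28]
shares dx dy dz [-0.002  0.01  -0.003]
yaw share 0.007
yel [[0.5176, 0.1919, 0.18], [0.5394, 0.4216, 0.18]] [0.5284946  0.30675766 0.18      ]
grn [[0.5222, 0.2455, 0.188], [0.5382, 0.3698, 0.188]] [0.5302178 0.3076362 0.188    ]
```

Relative to the pointers the dish is within about 2 mm but ~1.9° clockwise; a small yaw correction, then the hold.

```bash
python3 -m handwheel '[{"gripper":0,"dx":-0.01,"dy":0,"dz":0,"yaw":-0.03},{"gripper":0,"dx":0,"dy":0,"dz":0,"yaw":-0.02},{"gripper":0,"dx":0,"dy":0,"dz":0,"yaw":0},{"gripper":0,"dx":0,"dy":0,"dz":0,"yaw":0},{"gripper":0,"dx":0,"dy":0,"dz":0,"yaw":0},{"gripper":0,"dx":0,"dy":0,"dz":0,"yaw":0},{"gripper":0,"dx":0,"dy":0,"dz":0,"yaw":0},{"gripper":0,"dx":0,"dy":0,"dz":0,"yaw":0},{"gripper":0,"dx":0,"dy":0,"dz":0,"yaw":0},{"gripper":0,"dx":0,"dy":0,"dz":0,"yaw":0}]'
python3 - <<'E'
from h import *
goto([.5320,.3055,.2137],-13)
c=capture('wrist')
hsv=cv2.cvtColor(c['img'],cv2.COLOR_RGB2HSV)
def comps(lo,hi,nm,z,b):
    m=cv2.inRange(hsv,np.array(lo),np.array(hi));n,l,s,ce=cv2.connectedComponentsWithStats(m)
    P=np.array([ray(c,ce[j][::-1],z) for j in range(1,n) if s[j,4]>60 and s[j,4]<1500])
    print(nm,np.round(P,4).tolist(),np.mean(P,0),np.degrees(np.arctan2(*(P[-1]-P[0])[1::-1])))
comps((20,130,120),(33,255,255),'yel',.18,0);comps((45,100,60),(85,255,255),'grn',.188,0)
E
```

```text
clock: 27.67
tcp_pos: [0.5324, 0.3072, 0.2136]
orientation: [3.11, -0.352, -0.004]
contact_force: [-0.7, 0.4, -4.9]
opening: 0.014
t 27.6667 tcp [0.5324 0.3072 0.2136] yaw -12.91 tilt [-0.0037 -0.011 ] F [-0.7  0.4 -4.9] T [ 0.02 -0.04 -0.01] op 0.014 q [ 0.46  0.38  1.44 -0.01  1.33  2.26]
shares dx dy dz [ 0.     0.023 -0.002]
yaw share 0.003
yel [[0.5177, 0.1919, 0.18], [0.5393, 0.4216, 0.18]] [0.5285134  0.30673871 0.18      ] 84.62706680555863
grn [[0.5232, 0.2455, 0.188], [0.5356, 0.3703, 0.188]] [0.52939581 0.30792096 0.188     ] 84.33095897020947
```

Within ~1.5 mm, 0.3° in yaw, level to about 1°. Holding.

```bash
for k in 1; do :; done; python3 -m handwheel '[{"gripper":0,"dx":0,"dy":0,"dz":0,"yaw":0},{"gripper":0,"dx":0,"dy":0,"dz":0,"yaw":0},{"gripper":0,"dx":0,"dy":0,"dz":0,"yaw":0},{"gripper":0,"dx":0,"dy":0,"dz":0,"yaw":0},{"gripper":0,"dx":0,"dy":0,"dz":0,"yaw":0},{"gripper":0,"dx":0,"dy":0,"dz":0,"yaw":0},{"gripper":0,"dx":0,"dy":0,"dz":0,"yaw":0},{"gripper":0,"dx":0,"dy":0,"dz":0,"yaw":0},{"gripper":0,"dx":0,"dy":0,"dz":0,"yaw":0},{"gripper":0,"dx":0,"dy":0,"dz":0,"yaw":0}]'
python3 -m handwheel '[{"gripper":0,"dx":0,"dy":0,"dz":0,"yaw":0},{"gripper":0,"dx":0,"dy":0,"dz":0,"yaw":0},{"gripper":0,"dx":0,"dy":0,"dz":0,"yaw":0},{"gripper":0,"dx":0,"dy":0,"dz":0,"yaw":0},{"gripper":0,"dx":0,"dy":0,"dz":0,"yaw":0},{"gripper":0,"dx":0,"dy":0,"dz":0,"yaw":0},{"gripper":0,"dx":0,"dy":0,"dz":0,"yaw":0},{"gripper":0,"dx":0,"dy":0,"dz":0,"yaw":0},{"gripper":0,"dx":0,"dy":0,"dz":0,"yaw":0},{"gripper":0,"dx":0,"dy":0,"dz":0,"yaw":0}]'
python3 -m handwheel '[{"gripper":0,"dx":0,"dy":0,"dz":0,"yaw":0},{"gripper":0,"dx":0,"dy":0,"dz":0,"yaw":0},{"gripper":0,"dx":0,"dy":0,"dz":0,"yaw":0},{"gripper":0,"dx":0,"dy":0,"dz":0,"yaw":0},{"gripper":0,"dx":0,"dy":0,"dz":0,"yaw":0},{"gripper":0,"dx":0,"dy":0,"dz":0,"yaw":0},{"gripper":0,"dx":0,"dy":0,"dz":0,"yaw":0},{"gripper":0,"dx":0,"dy":0,"dz":0,"yaw":0},{"gripper":0,"dx":0,"dy":0,"dz":0,"yaw":0},{"gripper":0,"dx":0,"dy":0,"dz":0,"yaw":0}]'
python3 - <<'E'
from h import *
goto([.5524,-.291,.28],9.5)
E
```

```text
clock: 28.55
tcp_pos: [0.5324, 0.3071, 0.2136]
orientation: [3.11, -0.352, -0.004]
contact_force: [0.7, 0.7, -5.5]
opening: 0.0145
clock: 29.38
tcp_pos: [0.5324, 0.3071, 0.2136]
orientation: [3.11, -0.352, -0.004]
contact_force: [0.0, 0.2, -6.1]
opening: 0.0144
clock: 30.22
tcp_pos: [0.5324, 0.3072, 0.2136]
orientation: [3.11, -0.352, -0.004]
contact_force: [-0.7, -0.2, -5.1]
opening: 0.0147
t 30.2167 tcp [0.5324 0.3072 0.2136] yaw -12.92 tilt [-0.0037 -0.011 ] F [-0.7 -0.2 -5.1] T [0.04 0.02 0.04] op 0.0147 q [ 0.46  0.38  1.44 -0.01  1.33  2.26]
shares dx dy dz [ 2.042  7.724 -0.799]
yaw share -0.782
```

The hold was steady (pose constant over 2.5 s). Returning.

```bash
python3 -m handwheel '[{"gripper":0,"dx":0,"dy":0,"dz":-0.1,"yaw":0},{"gripper":0,"dx":0,"dy":0,"dz":-0.2,"yaw":0},{"gripper":0,"dx":0,"dy":0,"dz":-0.25,"yaw":0},{"gripper":0,"dx":0.02,"dy":0.1,"dz":-0.2,"yaw":0},{"gripper":0,"dx":0.06,"dy":0.25,"dz":-0.1,"yaw":0},{"gripper":0,"dx":0.09,"dy":0.38,"dz":-0.02,"yaw":0},{"gripper":0,"dx":0.11,"dy":0.45,"dz":0,"yaw":-0.05},{"gripper":0,"dx":0.1,"dy":0.45,"dz":0,"yaw":-0.08},{"gripper":0,"dx":0.08,"dy":0.45,"dz":0,"yaw":-0.08},{"gripper":0,"dx":0.06,"dy":0.45,"dz":0,"yaw":-0.08}]'
python3 - <<'E'
from h import *
goto([.553,-.291,.15],10.3)
E
```

```text
clock: 31.05
tcp_pos: [0.5368, 0.1165, 0.2887]
orientation: [3.135, -0.098, 0.004]
contact_force: [0.7, -0.1, -5.9]
opening: 0.0146
t 31.05 tcp [0.5368 0.1165 0.2887] yaw -3.56 tilt [ 0.0025 -0.0048] F [ 0.7 -0.1 -5.9] T [-0.01 -0.03  0.08] op 0.0146 q [ 0.14  0.23  1.47 -0.01  1.44  1.77]
shares dx dy dz [0.548 5.401 1.875]
yaw share -0.484
```

```bash
python3 -m handwheel '[{"gripper":0,"dx":0.05,"dy":0.45,"dz":0,"yaw":-0.08},{"gripper":0,"dx":0.04,"dy":0.48,"dz":0,"yaw":-0.08},{"gripper":0,"dx":0.02,"dy":0.48,"dz":0.05,"yaw":-0.08},{"gripper":0,"dx":0,"dy":0.48,"dz":0.1,"yaw":-0.08},{"gripper":0,"dx":-0.02,"dy":0.48,"dz":0.12,"yaw":-0.06},{"gripper":0,"dx":-0.04,"dy":0.48,"dz":0.15,"yaw":-0.04},{"gripper":0,"dx":-0.06,"dy":0.48,"dz":0.15,"yaw":0},{"gripper":0,"dx":-0.06,"dy":0.45,"dz":0.15,"yaw":0},{"gripper":0,"dx":-0.05,"dy":0.38,"dz":0.15,"yaw":0},{"gripper":0,"dx":-0.04,"dy":0.3,"dz":0.12,"yaw":0}]'
python3 - <<'E'
from h import *
goto([.553,-.291,.15],10.3)
E
```

```text
clock: 31.88
tcp_pos: [0.5562, -0.2393, 0.2269]
orientation: [3.119, 0.251, 0.034]
contact_force: [0.9, 1.0, -5.3]
opening: 0.0143
t 31.8833 tcp [ 0.5562 -0.2393  0.2269] yaw 9.21 tilt [ 0.0226 -0.0103] F [ 0.9  1.  -5.3] T [ 0.05 -0.03 -0.01] op 0.0143 q [-0.48  0.34  1.47  0.    1.31  0.93]
shares dx dy dz [-0.173  0.659  1.031]
yaw share -0.038
```

```bash
python3 -m handwheel '[{"gripper":0,"dx":-0.04,"dy":0.2,"dz":0.1,"yaw":-0.03},{"gripper":0,"dx":-0.04,"dy":0.12,"dz":0.12,"yaw":0},{"gripper":0,"dx":-0.03,"dy":0.07,"dz":0.15,"yaw":0},{"gripper":0,"dx":-0.02,"dy":0.03,"dz":0.15,"yaw":0},{"gripper":0,"dx":0,"dy":0,"dz":0.15,"yaw":0},{"gripper":0,"dx":0,"dy":0,"dz":0.12,"yaw":0},{"gripper":0,"dx":0,"dy":0,"dz":0.08,"yaw":0},{"gripper":0,"dx":0,"dy":0,"dz":0.04,"yaw":0},{"gripper":0,"dx":0,"dy":0,"dz":0,"yaw":0},{"gripper":0,"dx":0,"dy":0,"dz":0,"yaw":0}]'
python3 - <<'E'
from h import *
goto([.553,-.291,.095],10.3)
E
```

```text
clock: 32.72
tcp_pos: [0.5526, -0.2779, 0.1543]
orientation: [3.118, 0.266, 0.033]
contact_force: [0.4, -1.0, -4.9]
opening: 0.0144
t 32.7167 tcp [ 0.5526 -0.2779  0.1543] yaw 9.75 tilt [ 0.0218 -0.0102] F [ 0.4 -1.  -4.9] T [ 0.   -0.02  0.  ] op 0.0144 q [-0.54  0.42  1.54  0.    1.16  0.86]
shares dx dy dz [-0.039  0.163  0.792]
yaw share -0.019
```

```bash
python3 -m handwheel '[{"gripper":0,"dx":-0.02,"dy":0.05,"dz":0.05,"yaw":-0.02},{"gripper":0,"dx":-0.01,"dy":0.06,"dz":0.1,"yaw":0},{"gripper":0,"dx":0,"dy":0.03,"dz":0.15,"yaw":0},{"gripper":0,"dx":0,"dy":0,"dz":0.15,"yaw":0},{"gripper":0,"dx":0,"dy":0,"dz":0.12,"yaw":0},{"gripper":0,"dx":0,"dy":0,"dz":0.08,"yaw":0},{"gripper":0,"dx":0,"dy":0,"dz":0.04,"yaw":0},{"gripper":0,"dx":0,"dy":0,"dz":0,"yaw":0},{"gripper":0,"dx":0,"dy":0,"dz":0,"yaw":0},{"gripper":0,"dx":0,"dy":0,"dz":0,"yaw":0}]'
python3 - <<'E'
from h import *
goto([.553,-.291,.08],10.3)
c=capture('wrist');save(c,'w11')
c=capture('scene');s=c['img'][90:240,140:300,::-1];cv2.imwrite('pics/s8.png',cv2.resize(s,None,fx=4,fy=4))
E
```

```text
clock: 33.55
tcp_pos: [0.5556, -0.2917, 0.0994]
orientation: [3.113, 0.284, 0.039]
contact_force: [-0.1, -0.2, -4.0]
opening: 0.0143
t 33.55 tcp [ 0.5556 -0.2917  0.0994] yaw 10.43 tilt [ 0.0259 -0.013 ] F [-0.1 -0.2 -4. ] T [ 0.07  0.07 -0.02] op 0.0143 q [-0.55  0.48  1.58  0.    1.05  0.84]
shares dx dy dz [-0.039 -0.02   0.257]
yaw share 0.005
```

View pics/w11.png

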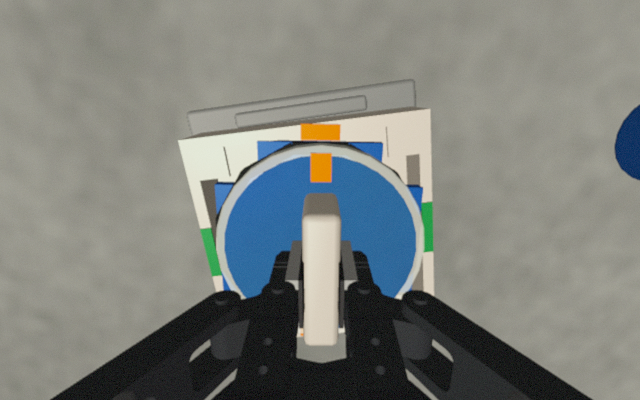

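View pics/s8.png

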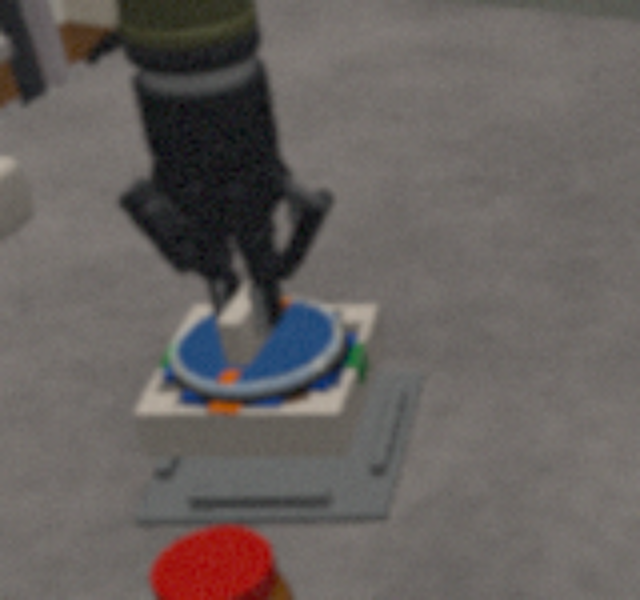

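```bash
python3 -m handwheel '[{"gripper":0,"dx":-0.03,"dy":-0.01,"dz":0,"yaw":-0.02},{"gripper":0,"dx":-0.02,"dy":0,"dz":0.03,"yaw":0},{"gripper":0,"dx":-0.005,"dy":0,"dz":0.04,"yaw":0},{"gripper":0,"dx":0,"dy":0,"dz":0.04,"yaw":0},{"gripper":0,"dx":-0.005,"dy":0,"dz":0.04,"yaw":0},{"gripper":0,"dx":0,"dy":0,"dz":0.03,"yaw":0},{"gripper":0,"dx":0,"dy":0,"dz":0.02,"yaw":0},{"gripper":0,"dx":0,"dy":0,"dz":0,"yaw":0},{"gripper":0,"dx":0,"dy":0,"dz":0,"yaw":0},{"gripper":0,"dx":0,"dy":0,"dz":0,"yaw":0}]'
python3 - <<'E'
from h import *
goto([.553,-.291,.0636],11)
E
```

```text
clock: 34.48
tcp_pos: [0.5521, -0.2925, 0.0847]
orientation: [3.109, 0.301, 0.043]
contact_force: [-0.1, 0.4, -5.2]
opening: 0.0147
t 34.4833 tcp [ 0.5521 -0.2925  0.0847] yaw 11.09 tilt [ 0.0293 -0.0151] F [-0.1  0.4 -5.2] T [-0.01  0.02  0.01] op 0.0147 q [-0.56  0.5   1.61  0.    1.01  0.82]
shares dx dy dz [ 0.008 -0.024  0.281]
yaw share 0.003
```

```bash
python3 -m handwheel '[{"gripper":0,"dx":0,"dy":-0.015,"dz":0.01,"yaw":0},{"gripper":0,"dx":0,"dy":0,"dz":0.03,"yaw":0},{"gripper":0,"dx":0,"dy":0,"dz":0.03,"yaw":0},{"gripper":0,"dx":0,"dy":0,"dz":0.03,"yaw":0},{"gripper":0,"dx":0,"dy":0,"dz":0.03,"yaw":0},{"gripper":0,"dx":0,"dy":0,"dz":0.03,"yaw":0},{"gripper":0,"dx":0,"dy":0,"dz":0.03,"yaw":0},{"gripper":0,"dx":0,"dy":0,"dz":0.02,"yaw":0},{"gripper":0,"dx":0,"dy":0,"dz":0.01,"yaw":0},{"gripper":0,"dx":0,"dy":0,"dz":0,"yaw":0}]'
python3 - <<'E'
from h import *
goto([.553,-.291,.0636],11)
E
```

```text
clock: 35.32
tcp_pos: [0.5528, -0.2917, 0.0664]
orientation: [3.109, 0.302, 0.044]
contact_force: [-0.4, -0.4, -5.3]
opening: 0.0149
t 35.3167 tcp [ 0.5528 -0.2917  0.0664] yaw 11.1 tilt [ 0.0296 -0.0152] F [-0.4 -0.4 -5.3] T [0.08 0.01 0.02] op 0.0149 q [-0.55  0.52  1.62  0.    0.97  0.82]
shares dx dy dz [ 0.004 -0.009  0.038]
yaw share 0.003
```

Between the rims without contact (3 mm to go). Setting down.

```bash
python3 -m handwheel '[{"gripper":0,"dx":0,"dy":0,"dz":0.015,"yaw":0},{"gripper":0,"dx":0,"dy":0,"dz":0.015,"yaw":0},{"gripper":0,"dx":0,"dy":0,"dz":0.015,"yaw":0},{"gripper":0,"dx":0,"dy":0,"dz":0.015,"yaw":0},{"gripper":0,"dx":0,"dy":0,"dz":0.015,"yaw":0},{"gripper":0,"dx":0,"dy":0,"dz":0,"yaw":0},{"gripper":0,"dx":0,"dy":0,"dz":0,"yaw":0},{"gripper":0,"dx":0,"dy":0,"dz":0,"yaw":0},{"gripper":0,"dx":0,"dy":0,"dz":0,"yaw":0},{"gripper":0,"dx":0,"dy":0,"dz":0,"yaw":0}]'
python3 - <<'E'
from h import *
goto([.553,-.291,.0636],11)
c=capture('wrist');save(c,'w12')
c=capture('scene');s=c['img'][130:260,140:300,::-1];cv2.imwrite('pics/s9.png',cv2.resize(s,None,fx=4,fy=4))
E
```

```text
clock: 36.15
tcp_pos: [0.5533, -0.292, 0.0642]
orientation: [3.107, 0.302, 0.047]
contact_force: [0.8, 1.0, -1.2]
opening: 0.0142
t 36.15 tcp [ 0.5533 -0.292   0.0642] yaw 11.11 tilt [ 0.0316 -0.0164] F [ 0.8  1.  -1.2] T [ 0.31  0.5  -0.04] op 0.0142 q [-0.55  0.52  1.63  0.    0.96  0.82]
shares dx dy dz [-0.002 -0.013  0.008]
yaw share 0.004
```

View pics/s9.png

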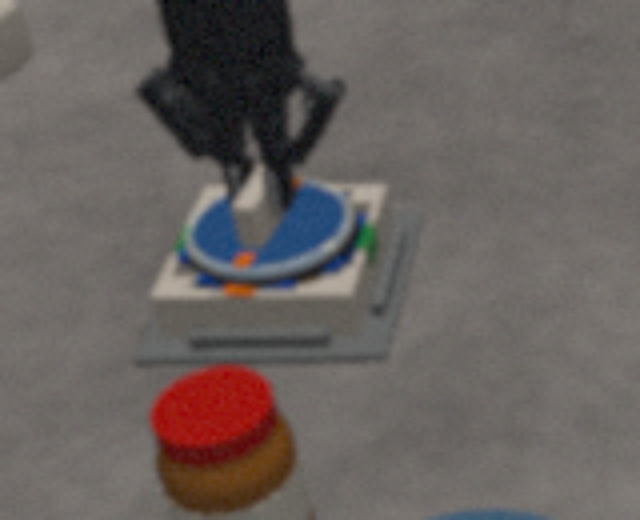

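The dish is back inside the rims with its weight off the hand. A light press, then release and retreat.

```bash
python3 -m handwheel '[{"gripper":0,"dx":0,"dy":0,"dz":0.015,"yaw":0},{"gripper":0,"dx":0,"dy":0,"dz":0.015,"yaw":0},{"gripper":0,"dx":0,"dy":0,"dz":0,"yaw":0},{"gripper":0.6,"dx":0,"dy":0,"dz":0,"yaw":0},{"gripper":0.6,"dx":0,"dy":0,"dz":0,"yaw":0},{"gripper":0.6,"dx":0,"dy":0,"dz":0,"yaw":0},{"gripper":0.6,"dx":0,"dy":0,"dz":0,"yaw":0},{"gripper":0.6,"dx":0,"dy":0,"dz":0,"yaw":0},{"gripper":0.6,"dx":0,"dy":0,"dz":0,"yaw":0},{"gripper":0.6,"dx":0,"dy":0,"dz":0,"yaw":0}]'
python3 - <<'E'
from h import *
st()
E
python3 -m handwheel '[{"gripper":0.8,"dx":0,"dy":0,"dz":-0.05,"yaw":0},{"gripper":0.8,"dx":0,"dy":0,"dz":-0.1,"yaw":0},{"gripper":0.8,"dx":0,"dy":0,"dz":-0.2,"yaw":0},{"gripper":0.8,"dx":0,"dy":0,"dz":-0.3,"yaw":0},{"gripper":0.8,"dx":0,"dy":0,"dz":-0.4,"yaw":0},{"gripper":0.8,"dx":0,"dy":0,"dz":-0.4,"yaw":0},{"gripper":0.8,"dx":-0.2,"dy":0,"dz":-0.3,"yaw":0},{"gripper":0.8,"dx":-0.2,"dy":0,"dz":-0.2,"yaw":0},{"gripper":0.8,"dx":-0.1,"dy":0,"dz":-0.05,"yaw":0},{"gripper":0.8,"dx":0,"dy":0,"dz":0,"yaw":0}]'
python3 - <<'E'
from h import *
st()
c=capture('wrist');save(c,'w13')
c=capture('scene');save(c,'s10')
w=c['img'][130:260,140:300,::-1];cv2.imwrite('pics/s11.png',cv2.resize(w,None,fx=4,fy=4))
E
```

```text
clock: 37.08
tcp_pos: [0.5574, -0.2945, 0.0643]
orientation: [3.101, 0.301, 0.059]
contact_force: [-0.6, -0.4, -0.2]
opening: 0.0515
t 37.0833 tcp [ 0.5574 -0.2945  0.0643] yaw 11.12 tilt [ 0.0399 -0.0216] F [-0.6 -0.4 -0.2] T [0.06 0.01 0.03] op 0.0515 q [-0.55  0.52  1.62  0.    0.95  0.82]
clock: 37.92
tcp_pos: [0.5133, -0.2981, 0.2229]
orientation: [3.101, 0.303, 0.058]
contact_force: [0.0, -0.0, -0.4]
opening: 0.0681
t 37.9167 tcp [ 0.5133 -0.2981  0.2229] yaw 11.19 tilt [ 0.0394 -0.0217] F [ 0.  -0.  -0.4] T [0.02 0.03 0.06] op 0.0681 q [-0.6   0.32  1.52  0.    1.27  0.77]
```

View pics/w13.png

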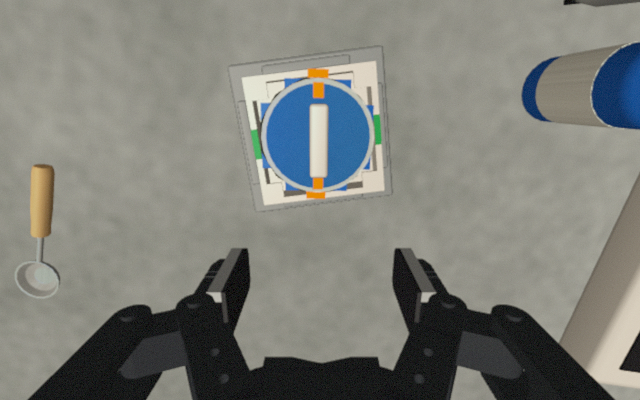

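View pics/s11.png

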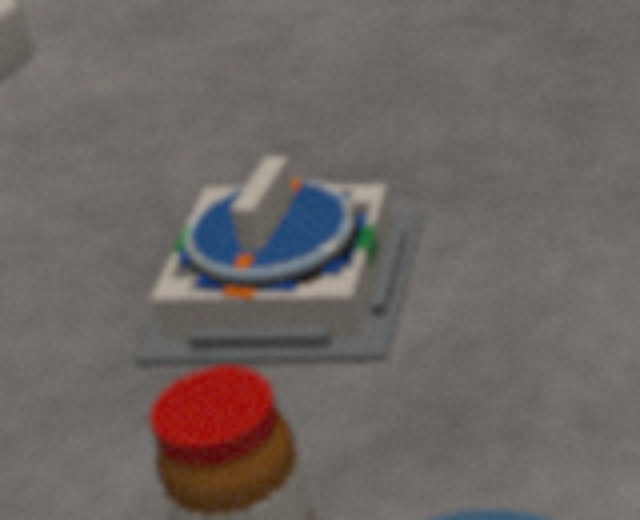

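View pics/s10.png

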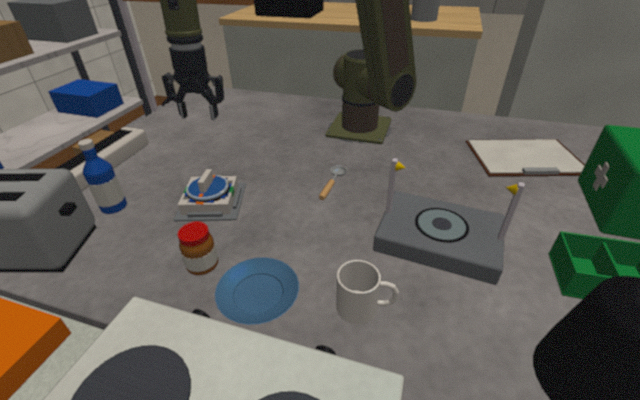

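The final pictures show the dish seated in its cradle. The lid patches at (90,318) and (184,318) line up with the collar marks at (73,318) and (196,316). The bystanders are unmoved and the gripper is clear.

```bash
python3 -c "
from plant import *
print(job_done())"
```

```text
the job is handed in; nothing more can be done
None
```

The dish is closed and back in its cradle, and the job was handed in at about 38 s of the 72 s allowed; it reported no verdict.

- **Closing:** The collar sat about 8° askew. The lugs dropped into the slots without catching. I pressed with about 15 N and turned clockwise until the stop pushed back with 2.9 N·m. I then let go to check the lock and gripped the lid again.
- **Viewing:** I held the dish above the window for about 2.5 s with the pose unchanged. The wrist camera put it within about 1.5 mm of the midpoint between the pointers and 0.3° of square to them. Its height comes from the arm's own reading and matched the target.
- **Return:** The dish went down between the rims without touching them and I released it. The last pictures show the lid's patches in line with the collar's orange marks and the dish sitting as it did before it was lifted. The other things look untouched and the gripper is clear.

Some checks were weak or disagreed:
- **Level:** The tool picked up 1–2.5° of tilt during the moves. I estimate the dish was level to about 1° during the hold, from the change in tool tilt since gripping, not from a direct measurement.
- **Centring:** The arm's reading and the camera differed by 1–2 mm.
- **Yaw:** The dish sat about 1.9° off in the hand, so I corrected its turn before the hold.

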